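# Fish the bus links out of the module rack and hang them up

## Task

Some copper bus links have been left deep in the slots of the module rack. Draw each of them out by its knob with the hooked pick, keeping the fingers off a link until it sticks out of its slot, then hang all the links and the pick itself by their eyes on the rail, each on a peg of its own. Leave the other things on the bench where they are.

Things in the scene. Friction and masses are not known exactly. Their poses are not given: they have to be found in the camera images.
- rack: Fixed aluminium rack, 277 wide, 175 deep, 64 mm high. Origin on the bench at the middle of the open front; x runs into the slots, y left. Slots centred at y = -102, -34, +34, +102 mm, each 63 mm wide, 170 deep, closed at the back, bench as floor. Roof: six cross bars 10 mm wide every 29 mm, first at x = 10, underside 60 mm up: you can see in from above but enter only from the front.
- peg0 (a point): Middle of peg 0, the one at the -y end of the rail: straight steel rod 7 mm thick, 55 mm long, from the front of a wooden crossbar (225 mm up, 22 mm high, on a fixed stand 340 mm wide), rising 50 degrees above horizontal. Axes are the stand's: x level, from peg tip towards crossbar; z up. Root to tip = (-0.643, 0, 0.766); root and tip each 27.5 mm from here.
- peg1 (a point): Middle of peg 1, like peg 0, 66 mm from it along the rail's +y.
- peg2 (a point): Middle of peg 2, like peg 0, 132 mm from it along the rail's +y.
- peg3 (a point): Middle of peg 3, like peg 0, 198 mm from it along the rail's +y.
- peg4 (a point): Middle of peg 4, like peg 0, 264 mm from it along the rail's +y.
- link_a: Flat copper link; origin at the middle of its bar. It is 108 mm long, 8 mm thick, 0.1 kg; x axis from knob end to eye end, z up with the knob on top. Bar 20 mm wide from x = -50 to +17 mm, eye at +35, black knob at -34 (16 mm across, 8 to 24 mm above the underside). Starts flat on the bench in a slot, knob end 20 to 45 mm behind the mouth. May be absent.
- link_a_eye (a point): Centre of that link's eye: ring of 8 mm round section, hole 30 mm, 46 mm outside; hole axis = z. x points out of the eye end: up when the link hangs.
- link_b: Flat copper link; origin at the middle of its bar. It is 108 mm long, 8 mm thick, 0.1 kg; x axis from knob end to eye end, z up with the knob on top. Bar 20 mm wide from x = -50 to +17 mm, eye at +35, black knob at -34 (16 mm across, 8 to 24 mm above the underside). Starts flat on the bench in a slot, knob end 20 to 45 mm behind the mouth. May be absent.
- link_b_eye (a point): Centre of that link's eye: ring of 8 mm round section, hole 30 mm, 46 mm outside; hole axis = z. x points out of the eye end: up when the link hangs.
- link_c: Flat copper link; origin at the middle of its bar. It is 108 mm long, 8 mm thick, 0.1 kg; x axis from knob end to eye end, z up with the knob on top. Bar 20 mm wide from x = -50 to +17 mm, eye at +35, black knob at -34 (16 mm across, 8 to 24 mm above the underside). Starts flat on the bench in a slot, knob end 20 to 45 mm behind the mouth. May be absent.
- link_c_eye (a point): Centre of that link's eye: ring of 8 mm round section, hole 30 mm, 46 mm outside; hole axis = z. x points out of the eye end: up when the link hangs.
- link_d: Flat copper link; origin at the middle of its bar. It is 108 mm long, 8 mm thick, 0.1 kg; x axis from knob end to eye end, z up with the knob on top. Bar 20 mm wide from x = -50 to +17 mm, eye at +35, black knob at -34 (16 mm across, 8 to 24 mm above the underside). Starts flat on the bench in a slot, knob end 20 to 45 mm behind the mouth. May be absent.
- link_d_eye (a point): Centre of that link's eye: ring of 8 mm round section, hole 30 mm, 46 mm outside; hole axis = z. x points out of the eye end: up when the link hangs.
- pick: Hooked pick; origin at its balance point, mid-handle height (9 mm up as it lies flat). Black handle x = -50 to +25 mm, 22 wide, 18 thick. x points to the hook: an 8 mm steel rod runs to x = +105, turns to +y for 38 mm, then back 14 mm: a flat J whose 30 mm pocket (centre y = +19) takes a knob when lowered behind it and pulled. All in one plane. 200 mm long, 0.12 kg.
- pick_eye (a point): Centre of the eye behind the pick's handle, 69 mm from its origin, away from the hook: ring as on the links. x points to the hook: down when the pick hangs.
- spool: Bystander, leave alone: grey plastic solder spool, 54 mm across, 40 mm high. Origin at the centre of its underside.
- heatsink: Bystander, leave alone: finned aluminium heatsink 50 x 90 x 32 mm. Origin at the centre of its underside.
- meter: Bystander, leave alone: yellow hand multimeter 150 x 78 x 36 mm, lying flat. Origin at the centre of its underside.
- cleaner: Bystander, leave alone: white bottle 56 mm across, 140 mm high. Origin at the centre of its underside.
- mug: Bystander, leave alone: white mug, 80 mm across, 90 mm high. Origin at the centre of its underside.
- parts_box: Bystander, leave alone: blue open parts box 120 x 90 x 40 mm. Origin at the centre of its underside.

How it is judged:
At the end, for the whole second after the job is handed in: Every link present and the pick hang still (under 0.05 m/s), eye centre within 42 mm of a peg's mid-point, links eye up within 0.65 rad of vertical, pick hook down within 0.64 rad, no two eyes within 45 mm of each other horizontally ((distance between link_a_eye and peg0 below 0.042 m or distance between link_a_eye and peg1 below 0.042 m or distance between link_a_eye and peg2 below 0.042 m or distance between link_a_eye and peg3 below 0.042 m or distance between link_a_eye and peg4 below 0.042 m) and angle between each of link_a_eye, link_b_eye, link_c_eye, link_d_eye's own x axis and vertical below 0.65 rad and linear speed of each of link_a, link_b, link_c, link_d, pick below 0.05 m/s and (distance between link_b_eye and peg0 below 0.042 m or distance between link_b_eye and peg1 below 0.042 m or distance between link_b_eye and peg2 below 0.042 m or distance between link_b_eye and peg3 below 0.042 m or distance between link_b_eye and peg4 below 0.042 m) and (distance between link_c_eye and peg0 below 0.042 m or distance between link_c_eye and peg1 below 0.042 m or distance between link_c_eye and peg2 below 0.042 m or distance between link_c_eye and peg3 below 0.042 m or distance between link_c_eye and peg4 below 0.042 m) and (distance between link_d_eye and peg0 below 0.042 m or distance between link_d_eye and peg1 below 0.042 m or distance between link_d_eye and peg2 below 0.042 m or distance between link_d_eye and peg3 below 0.042 m or distance between link_d_eye and peg4 below 0.042 m) and (distance between pick_eye and peg0 below 0.042 m or distance between pick_eye and peg1 below 0.042 m or distance between pick_eye and peg2 below 0.042 m or distance between pick_eye and peg3 below 0.042 m or distance between pick_eye and peg4 below 0.042 m) and angle between pick_eye's own x axis and vertical above 2.5 rad and horizontal distance between link_a_eye and link_b_eye above 0.045 m and horizontal distance between each of link_a_eye, link_b_eye and link_c_eye above 0.045 m and horizontal distance between each of link_a_eye, link_b_eye, link_c_eye and link_d_eye above 0.045 m and horizontal distance between each of link_a_eye, link_b_eye, link_c_eye, link_d_eye and pick_eye above 0.045 m); the robot touches nothing.
It fails at once if a bystander moved more than 30 mm (distance of any of spool, heatsink, meter, cleaner, mug, parts_box from where it was at the start of the episode above 0.03 m).
It fails at once if the fingers touch a link that is still wholly inside its slot ((contact force between the fingers and link_a above 0.5 N and x of link_a in the frame of rack between 0.055 and 0.17 m and height (world z) of link_a below 0.05 m and y of link_a in the frame of rack between -0.136 and 0.136 m) or (contact force between the fingers and link_b above 0.5 N and x of link_b in the frame of rack between 0.055 and 0.17 m and height (world z) of link_b below 0.05 m and y of link_b in the frame of rack between -0.136 and 0.136 m) or (contact force between the fingers and link_c above 0.5 N and x of link_c in the frame of rack between 0.055 and 0.17 m and height (world z) of link_c below 0.05 m and y of link_c in the frame of rack between -0.136 and 0.136 m) or (contact force between the fingers and link_d above 0.5 N and x of link_d in the frame of rack between 0.055 and 0.17 m and height (world z) of link_d below 0.05 m and y of link_d in the frame of rack between -0.136 and 0.136 m)).
Of link_a, link_b, link_c, link_d only 3 to 4 are there at a start; the rules pass over those that are not, and their reading is None.
At some moment in a run one of pick may be knocked a few centimetres aside while the robot is not near it.
Once in a run the grip may slacken for a moment while it holds something.
It also fails if it takes over 210 s, if anything falls off the work surface, if the arm or the gripper's body presses on something with over 40 N, if the wrist force passes 120 N, or if a joint passes its speed limit or range.

## Robot

A 7-joint arm with a two-finger parallel gripper is mounted at the origin on the work surface. World frame = base frame: x ahead of the robot, y to its left, z up, the work surface at z = 0. Lengths are in m, angles in rad, forces in N, time in s.
With the tool pointing down it reaches from about 0.4 to 0.85 m from the base axis. Payload 4.5 kg.
Tool frame: the origin (TCP) lies where the fingers leave the gripper's body, on its centre line; the fingertips stand 73 mm ahead of it and the grasp point (between the pads) lies 54 mm ahead of it (robot.tcp_to_grasp is the distance from the TCP to the grasp point, in m); z points along the fingers, y is the line along which they close (so a half turn about z gives the same grasp; the last joint's range is limited). The gripper opens to 85 mm and grips with 20 to 120 N. Pads are 22 mm wide; open, the fingers measure 114 mm over their backs; the gripper's body (76 mm by 85 mm) begins 54 mm behind the grasp point. The pads swing forward as they close: fully open they stand 13 mm farther back than shut.
Start: joints at [1.14, 0.689, -0.195, 1.565, 0.157, 0.902, -0.215], TCP at [0.28, -0.559, 0.304] pointing down, gripper open.
Joint ranges: [-3.01, 3.01], [-0.46, 2.08], [-1.47, 1.51], [0.13, 2.56], [-1, 4.14], [0.04, 2.09], [-2.66, 2.66]. Speed limits (rad/s): [2.57, 2.57, 3.14, 3.14, 3.14, 3.14, 3.14].

## Interface

Orientations are given as a rotation vector (axis times angle).
In Python, from cell import robot gives the robot as it stands.
- The arm moves only by the tool drive_tool, never from a script. Its argument "deltas" is text: rows parted by semicolons, each of 7 numbers parted by spaces: the shift along the world's x, y, z in units of 40 mm (1.0 is 40 mm), then the turn, a rotation vector about the world's x, y, z in rad, then the opening in per cent of the stroke, from 0 (shut) to 100 (fully open). A call has 1 to 5 rows; each row is the pose to reach, as a shift and turn from the pose commanded when the call began; what a row does not reach only later rows make up. A row lasts 1/8 s, in which the tool goes at most 62.5 mm and 10.7 degrees, less where a joint would pass 70% of its speed; a pose out of reach is approached as far as the arm can. A call with a gripper value outside its range is refused whole. The fingers move at their own pace and stop on an object; the grip force is fixed at half the most. Time passes only in rows, so rows that repeat a pose let the fingers close. It gives the time, the measured TCP pose, the force, the opening and the grip force at its end, in the units of the state.
- robot.read_state(): the state, without advancing time (a new reading comes with each control period).
- robot.get_image(name): name is "side" or "top"; returns a dict with "image" (480x640x3 uint8, red, green, blue), "depth" (480x640 float32, m along the optical axis (not along the pixel's ray), 0 where there is no reading), "mtx" (3x3 intrinsics, pixels), "R" (3x3) and "t" (3): a world point X has camera coordinates R X + t. Camera axes: x right, y down, z forward; pixel columns grow to the right and rows downward; lengths in m; the calibration is good to about 2 mm. A picture is of the moment at which its call begins.
- robot.close_job(): hands the job in; it is judged then, once.
The state is a dict: "clock": time; "joint_pos": joint angles; "joint_velocities": joint speeds; "joint_efforts": joint torques, N m; "eef_pos": TCP position; "tcp_rot": TCP orientation; "wrist_force": force on the tool from outside, world axes, zero at the start; "wrist_torque": the same for the moment, N m; "gripper_width": finger opening in m; "grip_force": force on a finger pad.
Only numpy, scipy, OpenCV 4.12 (cv2) and the standard library are available. Lean on these libraries where they do the work, as an engineer would, in place of code of your own. Each camera call takes 0.05 s, during which the arm holds its last target. There are 200 camera calls.

## Working session

There is one attempt and no reset: what is moved stays moved. The work goes in short steps, Python scripts to look and compute and a tool call to move; the robot and the scene stay as the last step left them, time stands still between calls to the robot, and variables do not carry over. Pictures are saved under pics/ and viewed, at most 14 in all, crops included, and the job is handed in when it is done.

Besides the shell and the picture viewer there is one more tool, called after "Call:" in YAML: its name, and indented under it one key for each argument. drive_tool: Moves the arm, as the interface text tells. Its arguments: {"type":"object","properties":{"deltas":{"type":"string"}},"required":["deltas"]}

```bash
mkdir -p pics; ls
cat > h.py <<'E'
import numpy as np, cv2
from cell import robot
from scipy.spatial.transform import Rotation as Ro
def snap(name,fn=None,crop=None,scale=1):
    d=robot.get_image(name); np.savez('last_'+name+'.npz',**{k:np.asarray(v) for k,v in d.items()})
    if fn:
        im=d['image'][:,:,::-1]
        if crop: x0,y0,x1,y1=crop; im=im[y0:y1,x0:x1]
        im=cv2.resize(im,None,fx=scale,fy=scale,interpolation=cv2.INTER_CUBIC); cv2.imwrite('pics/'+fn,im)
    return d
def load(name): return dict(np.load('last_'+name+'.npz'))
def px(d,u,v,z=None):
    "world point at pixel: by depth or by plane height z"
    K,R,t=d['mtx'],d['R'],d['t']
    r=np.linalg.inv(K)@np.array([u,v,1.]); 
    if z is None: return R.T@(r*np.median(d['depth'][int(v)-1:int(v)+2,int(u)-1:int(u)+2])-t)
    c=-R.T@t; w=R.T@r; return c+w*(z-c[2])/w[2]
def proj(d,X):
    p=d['mtx']@(d['R']@np.asarray(X)+d['t']); return p[:2]/p[2]
E
python3 - <<'E'
from h import *
s=robot.read_state(); print({k:np.round(v,3) for k,v in s.items()})
for n in ('top','side'):
    d=snap(n,n+'0.png'); print(n,np.round(-d['R'].T@d['t'],3),np.round(d['R'],2).tolist(),d['mtx'][0,0])
E
```

```text
pics
{'clock': np.float64(0.0), 'joint_pos': array([ 1.14 ,  0.69 , -0.195,  1.566,  0.157,  0.903, -0.215]), 'joint_velocities': array([-0.   , -0.   ,  0.001, -0.002, -0.001, -0.   , -0.001]), 'joint_efforts': array([-1.0000e-03, -5.3961e+01, -1.2660e+00, -1.5854e+01,  9.0000e-03,
        9.0000e-03,  0.0000e+00]), 'eef_pos': array([ 0.28 , -0.558,  0.303]), 'tcp_rot': array([-3.055e+00, -7.230e-01,  1.000e-03]), 'wrist_force': array([0.744, 0.726, 0.114]), 'wrist_torque': array([ 0.028, -0.018, -0.048]), 'grip_force': np.float64(0.0), 'gripper_width': np.float64(0.085)}
top [ 0.37  -0.005  1.364] [[-0.02, -1.0, -0.01], [-0.98, 0.03, -0.17], [0.17, 0.01, -0.99]] 560.2532525023721
side [-0.16  -0.678  1.141] [[0.69, -0.72, 0.02], [-0.5, -0.49, -0.71], [0.52, 0.49, -0.7]] 541.7306692340601
```

View pics/top0.png

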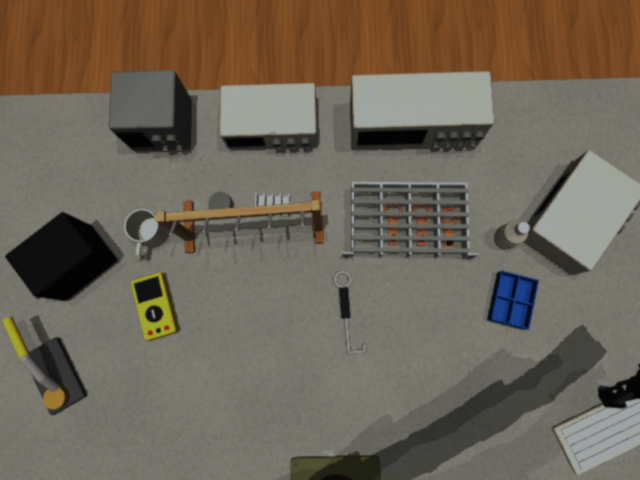

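View pics/side0.png

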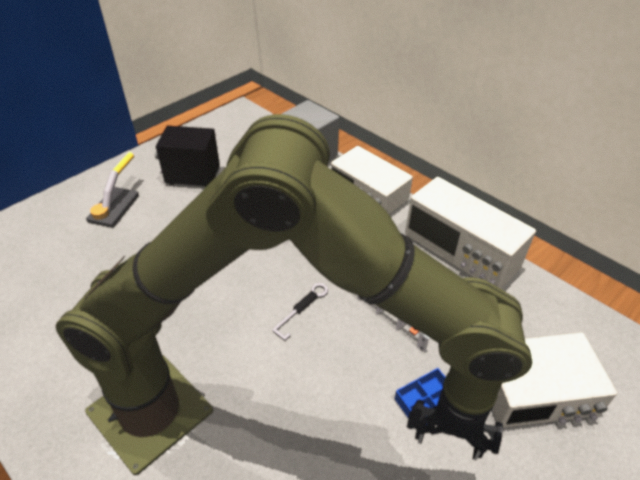

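Run:
```python
from h import *
d=load('top'); im=d['image'][:,:,::-1]
cv2.imwrite('pics/t_rack.png',cv2.resize(im[170:270,335:485],None,fx=5.3,fy=5.3,interpolation=cv2.INTER_CUBIC))
cv2.imwrite('pics/t_rail.png',cv2.resize(im[185:365,150:380],None,fx=3.4,fy=3.4,interpolation=cv2.INTER_CUBIC))
```

```text
(no output)
```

View pics/t_rack.png

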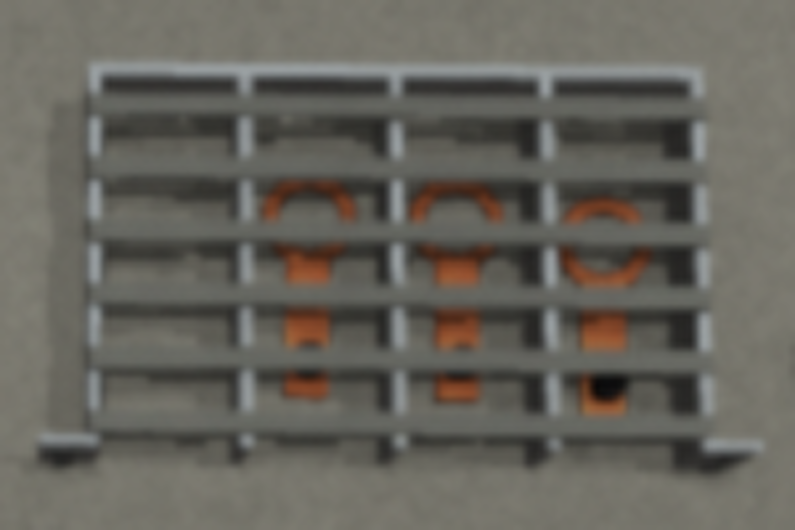

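View pics/t_rail.png

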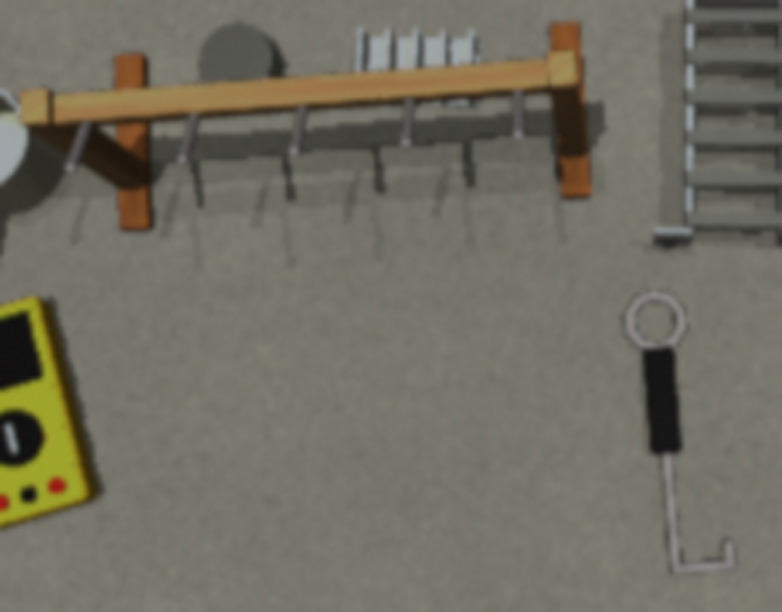

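```bash
cat > m.py <<'E'
from h import *
d=load('top')
c=lambda u,v:(150+u/3.4,185+v/3.4)
k=lambda u,v:(335+u/5.3,170+v/5.3)
f=lambda a:np.round(np.asarray(a)*1000,0)
print('bar top', f(px(d,*c(40,107))),f(px(d,*c(300,88))),f(px(d,*c(560,70))))
tips=[(70,170),(183,160),(295,152),(406,145),(518,137)]
for p in tips: print('tip depth',f(px(d,*c(*p))),'plane.267',f(px(d,*c(*p),z=.267)))
for n,p in dict(eye=(655,322),hstart=(657,350),hend=(665,452),corner=(677,568),hk=(730,568),tip=(730,545)).items(): print(n,f(px(d,*c(*p),z=.009)))
for n,p in dict(e1=(307,398),eye1=(309,217),e2=(458,400),eye2=(457,219),e3=(605,412),eye3=(605,243)).items(): print(n,f(px(d,*k(*p),z=.006)))
print('knob3',f(px(d,*k(607,388),z=.024)))
for n,p in dict(bl=(95,70),br=(700,73),fl=(95,447),fr=(703,450)).items(): print(n,f(px(d,*k(*p),z=.064)), f(px(d,*k(*p))))
E
python3 m.py
```

```text
bar top [626. 341. 244.] [636. 186. 235.] [641.  27. 242.]
tip depth [583. 316. 265.] plane.267 [583. 316. 267.]
tip depth [587. 249. 267.] plane.267 [587. 249. 267.]
tip depth [590. 183. 267.] plane.267 [590. 183. 267.]
tip depth [592. 118. 267.] plane.267 [592. 118. 267.]
tip depth [595.  52. 267.] plane.267 [595.  52. 267.]
eye [511. -30.   9.]
hstart [491. -31.   9.]
hend [419. -35.   9.]
corner [339. -41.   9.]
hk [338. -78.   9.]
tip [354. -78.   9.]
e1 [ 594. -156.    6.]
eye1 [ 679. -161.    6.]
e2 [ 591. -226.    6.]
eye2 [ 677. -230.    6.]
e3 [ 584. -293.    6.]
eye3 [ 663. -298.    6.]
knob3 [ 592. -291.   24.]
bl [737. -61.  64.] [739. -61.  57.]
br [ 728. -333.   64.] [ 745. -348.    3.]
fl [565. -55.  64.] [568. -56.  40.]
fr [ 556. -323.   64.] [ 558. -326.   52.]
```

Call:
drive_tool:
  deltas: "4.05 13.1 -1.0 0 0 -0.4 60;4.05 13.1 -1.0 0 0 -0.4 60;4.05 13.1 -1.0 0 0 -0.4 60;4.05 13.1 -1.0 0 0 -0.4 60;4.05 13.1 -1.0 0 0 -0.4 60"

```text
clock: 0.72
eef_pos: [0.3726, -0.259, 0.281]
tcp_rot: [-3.14, -0.102, -0.001]
wrist_force: [0.9, 0.2, -0.2]
gripper_width: 0.0508
grip_force: 0.0
```

```bash
cat > st.py <<'E'
from h import *
s=robot.read_state(); R=Ro.from_rotvec(s['tcp_rot']).as_matrix()
print('t',round(float(s['clock']),2),'tcp',np.round(s['eef_pos'],4),'grasp',np.round(s['eef_pos']+.054*R[:,2],4),'yaw',round(np.degrees(np.arctan2(R[1,0],R[0,0])),1),'zax',np.round(R[:,2],3),'w',round(float(s['gripper_width']),4),'F',np.round(s['wrist_force'],1),'gf',round(float(s['grip_force']),1),'q',np.round(s['joint_pos'],2))
E
python3 st.py
```

```text
t 0.72 tcp [ 0.3726 -0.259   0.281 ] grasp [ 0.3726 -0.259   0.227 ] yaw 3.7 zax [ 0.  0. -1.] w 0.0508 F [ 0.9  0.2 -0.2] gf 0.0 q [ 0.54  0.51 -0.05  2.09  0.04  0.54 -1.05]
```

Call:
drive_tool:
  deltas: "1.73 5.62 -2 0 0 0 50;1.73 5.62 -2 0 0 0 50;1.73 5.62 -2 0 0 0 50;1.73 5.62 -2 0 0 0 50;1.73 5.62 -2 0 0 0 50"

```text
clock: 1.35
eef_pos: [0.4424, -0.0303, 0.1998]
tcp_rot: [-3.136, -0.119, 0.002]
wrist_force: [-0.5, -0.8, -0.4]
gripper_width: 0.0427
grip_force: 0.0
```

```bash
python3 st.py
python3 - <<'E'
from h import *
snap('side','side1.png',(230,250,390,370),5)
E
```

```text
t 1.35 tcp [ 0.4424 -0.0303  0.1998] grasp [ 0.4424 -0.0301  0.1458] yaw 4.4 zax [-0.001  0.003 -1.   ] w 0.0427 F [-0.5 -0.8 -0.4] gf 0.0 q [-0.04  0.66  0.02  2.2  -0.05  0.28 -1.48]
```

View pics/side1.png

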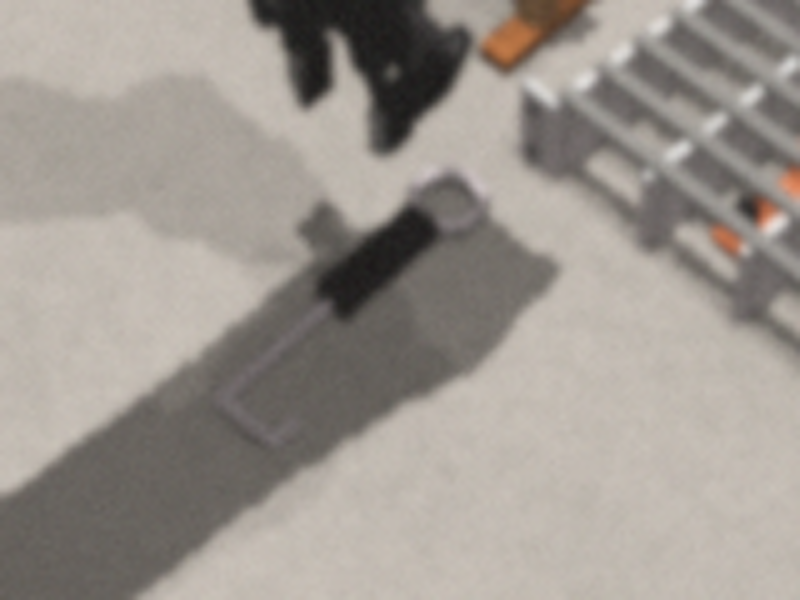

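Run:
```python
from h import *
d=load('side')
g=lambda u,v:(230+u/5,250+v/5)
for p in [(448,202),(224,399),(275,440),(378,262)]: print(np.round(px(d,*g(*p),z=.009)*1000), np.round(px(d,*g(*p))*1000))
```

```text
[512. -32.   9.] [518. -26.  -1.]
[341. -41.   9.] [339. -44.  13.]
[342. -78.   9.] [341. -79.  12.]
[457. -34.   9.] [451. -40.  19.]
```

Call:
drive_tool:
  deltas: "0 -0.1 -1.5 0 0 0 50;0 -0.1 -3.07 0 0 0 50;0 -0.1 -3.07 0 0 0 50;0 -0.1 -3.07 0 0 0 50;0 -0.1 -3.07 0 0 0 50"

```text
clock: 2.02
eef_pos: [0.4476, -0.0436, 0.0834]
tcp_rot: [3.138, 0.114, -0.024]
wrist_force: [0.1, 0.8, -0.1]
gripper_width: 0.0427
grip_force: 0.2
```

Call:
drive_tool:
  deltas: "0 0 0 0 0 0 0;0 0 0 0 0 0 0;0 0 0 0 0 0 0;0 0 0 0 0 0 0;0 0 0 0 0 0 0"

```text
clock: 2.65
eef_pos: [0.4479, -0.0426, 0.084]
tcp_rot: [3.137, 0.117, -0.023]
wrist_force: [-0.9, -0.4, 5.9]
gripper_width: 0.0198
grip_force: 59.2
```

```bash
python3 st.py
```

```text
t 2.65 tcp [ 0.4479 -0.0426  0.084 ] grasp [ 0.4471 -0.0427  0.03  ] yaw 4.3 zax [-0.014 -0.003 -1.   ] w 0.0198 F [-0.9 -0.4  5.9] gf 59.2 q [ 0.01  0.92 -0.04  2.21  0.86  0.04 -2.37]
```

Call:
drive_tool:
  deltas: "0 0 1 0 0 0 0;0.3 0 2.2 0 0 0 0;1.05 -1 2.5 0 0 0 0;1.05 -3.3 2.5 0 0 0.3 0;1.05 -3.3 2.5 0 0 0.5 0"

```text
clock: 3.28
eef_pos: [0.4883, -0.1787, 0.1831]
tcp_rot: [3.058, 0.701, -0.028]
wrist_force: [-0.2, 0.3, -1.4]
gripper_width: 0.02
grip_force: 59.4
```

Call:
drive_tool:
  deltas: "0 0 0 0 0 0.9 0;0 0 0 0 0 0.9 0;0 0 0 0 0 0.9 0;0 0 0 0 0 0.9 0;0 0 0 0 0 0.9 0"

```text
clock: 3.9
eef_pos: [0.4886, -0.1742, 0.183]
tcp_rot: [2.442, 1.966, -0.021]
wrist_force: [-0.1, 0.2, -1.6]
gripper_width: 0.0198
grip_force: 59.4
```

```bash
python3 st.py
```

```text
t 3.9 tcp [ 0.4886 -0.1742  0.183 ] grasp [ 0.4882 -0.1749  0.129 ] yaw 77.7 zax [-0.007 -0.013 -1.   ] w 0.0198 F [-0.1  0.2 -1.6] gf 59.4 q [ 0.73  0.87 -0.84  1.97  0.98  0.78 -0.92]
```

Call:
drive_tool:
  deltas: "0 0 0 0 0 0.9 0;0 0 0 0 0 0.9 0;0 0 0 0 0 0.9 0;0 0 0 0 0 0.9 0;0 0 0 0 0 0.9 0"

```text
clock: 4.53
eef_pos: [0.4884, -0.1742, 0.1828]
tcp_rot: [1.342, 2.83, -0.011]
wrist_force: [-0.2, 0.2, -2.2]
gripper_width: 0.0196
grip_force: 59.4
```

Call:
drive_tool:
  deltas: "0 0 0 0 0 0.84 0;0 0 0 0 0 0.84 0;0 0 0 0 0 0.84 0;0 0 0 0 0 0.84 0;0 0 0 0 0 0.84 0"

```text
clock: 5.15
eef_pos: [0.4883, -0.1742, 0.1826]
tcp_rot: [0.073, 3.131, 0.001]
wrist_force: [0.2, -0.2, -1.9]
gripper_width: 0.0199
grip_force: 59.4
```

```bash
python3 st.py;python3 - <<'E'
from h import *
snap('side','side2.png',(230,200,490,395),3)
E
```

```text
t 5.15 tcp [ 0.4883 -0.1742  0.1826] grasp [ 0.4888 -0.1741  0.1286] yaw 177.3 zax [ 0.01   0.001 -1.   ] w 0.0199 F [ 0.2 -0.2 -1.9] gf 59.4 q [ 0.88  1.02 -1.16  1.97  1.16  1.02  0.66]
```

View pics/side2.png

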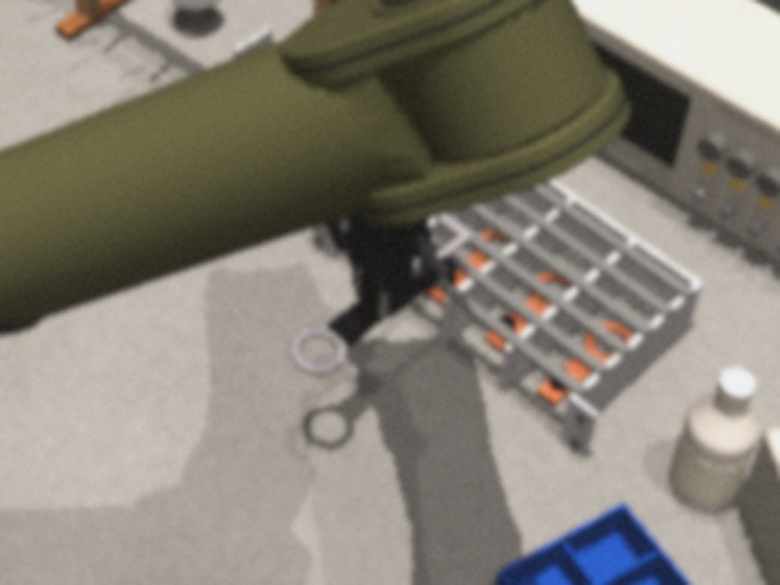

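Call:
drive_tool:
  deltas: "-1.5 0.08 0 0 0 0 0;-1.5 0.08 0 0 0 0 0;-1.5 0.08 -1.0 0 0 0 0;-1.5 0.08 -1.69 0 0 0 0;-1.5 0.08 -1.69 0 0 0 0"

```text
clock: 5.82
eef_pos: [0.4285, -0.1708, 0.1142]
tcp_rot: [0.081, 3.132, 0.0]
wrist_force: [0.6, 0.5, -1.0]
gripper_width: 0.0201
grip_force: 59.4
```

```bash
python3 st.py;python3 - <<'E'
from h import *
snap('side','side3.png',(230,210,430,360),4)
E
```

```text
t 5.83 tcp [ 0.4285 -0.1708  0.1142] grasp [ 0.429  -0.1708  0.0602] yaw 177.0 zax [ 0.009  0.    -1.   ] w 0.0201 F [ 0.6  0.5 -1. ] gf 59.4 q [ 0.88  1.09 -1.07  2.16  1.4   0.91  0.41]
```

View pics/side3.png

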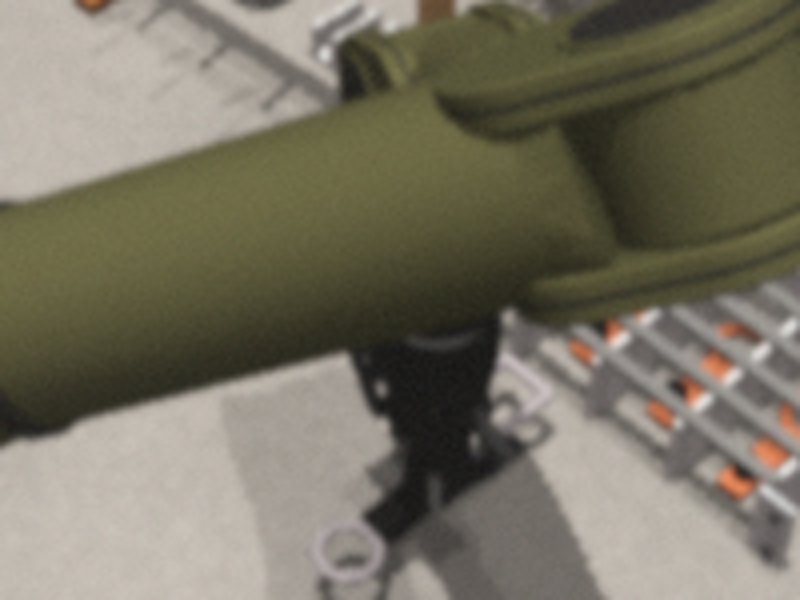

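Run:
```python
from h import *
d=load('side')
g=lambda u,v:(230+u/4,210+v/4)
for p in [(349,552),(549,390),(508,358)]: print(np.round(px(d,*g(*p),z=.039)*1000), np.round(px(d,*g(*p))*1000))
d=snap('top')
cv2.imwrite('pics/top3.png',cv2.resize(d['image'][200:340,330:480,::-1],None,fx=5,fy=5,interpolation=cv2.INTER_CUBIC))
```

```text
[ 363. -169.   39.] [ 382. -152.    1.]
[ 539. -175.   39.] [ 539. -175.   39.]
[ 540. -139.   39.] [ 539. -141.   42.]
```

View pics/top3.png

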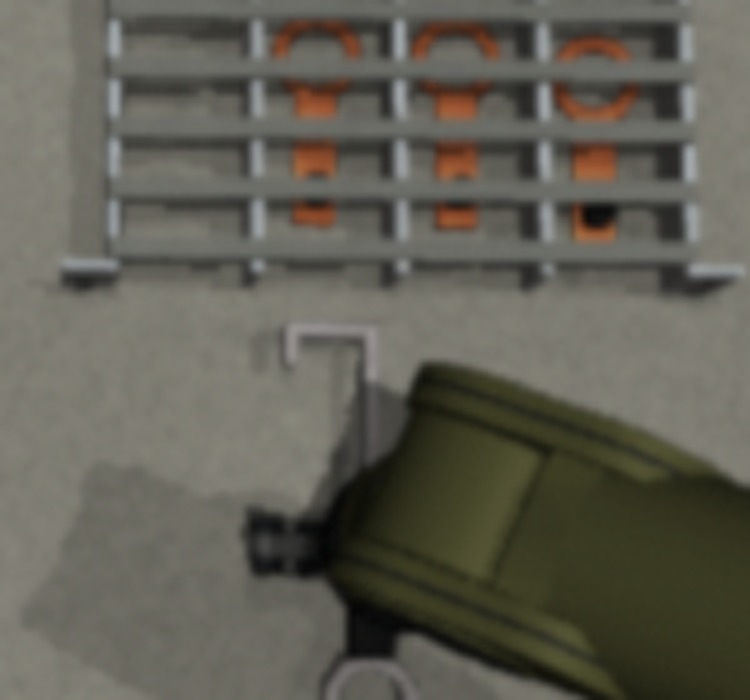

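Call:
drive_tool:
  deltas: "0.8 0 0 0 0 0 0;1.6 0 0 0 0 0 0;2.22 0 0 0 0 0 0;2.22 0 -0.3 0 0 0 0;2.22 0 -0.58 0 0 0 0"

```text
clock: 6.55
eef_pos: [0.5176, -0.1706, 0.0923]
tcp_rot: [0.079, 3.127, -0.001]
wrist_force: [-0.5, -0.2, -1.4]
gripper_width: 0.0195
grip_force: 62.5
```

Call:
drive_tool:
  deltas: "0 0 0 0 0 0 0;-0.3 0 0 0 0 0 0;-0.8 0 0 0 0 0 0;-1.3 0 0 0 0 0 0;-1.8 0 0 0 0 0 0"

```text
clock: 7.18
eef_pos: [0.4452, -0.1704, 0.0931]
tcp_rot: [0.079, 3.126, -0.0]
wrist_force: [1.0, 0.1, -2.4]
gripper_width: 0.0193
grip_force: 62.4
```

Call:
drive_tool:
  deltas: "-0.4 0 0 0 0 0 0;-0.8 0 0 0 0 0 0;-0.95 0 0 0 0 0 0;-0.95 0 0 0 0 0 0;-0.95 0 0 0 0 0 0"

```text
clock: 7.8
eef_pos: [0.4093, -0.1704, 0.0928]
tcp_rot: [0.08, 3.125, -0.0]
wrist_force: [-0.7, 0.4, -1.2]
gripper_width: 0.0197
grip_force: 62.5
```

```bash
python3 st.py;python3 - <<'E'
from h import *
d=snap('top')
cv2.imwrite('pics/top4.png',cv2.resize(d['image'][200:340,330:480,::-1],None,fx=5,fy=5,interpolation=cv2.INTER_CUBIC))
E
```

```text
t 7.8 tcp [ 0.4093 -0.1704  0.0928] grasp [ 0.4102 -0.1704  0.0388] yaw 177.1 zax [ 0.016 -0.001 -1.   ] w 0.0197 F [-0.7  0.4 -1.2] gf 62.5 q [ 0.88  1.12 -1.04  2.22  1.51  0.89  0.32]
```

View pics/top4.png

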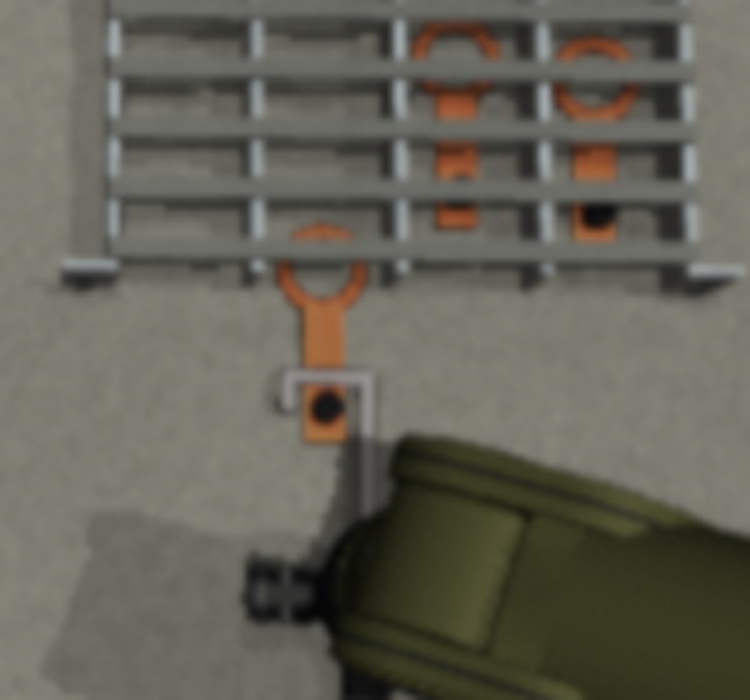

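Call:
drive_tool:
  deltas: "0 0 0.58 0 0 0 0;0 -1.0 0.58 0 0 0 0;0 -1.75 0.58 0 0 0 0;0 -1.75 0.58 0 0 0 0;0.8 -1.75 0.58 0 0 0 0"

```text
clock: 8.48
eef_pos: [0.4388, -0.2404, 0.1154]
tcp_rot: [0.079, 3.129, 0.0]
wrist_force: [0.3, -0.2, -1.6]
gripper_width: 0.0197
grip_force: 62.5
```

Call:
drive_tool:
  deltas: "1.0 0 0 0 0 0 0;1.86 0 0 0 0 0 0;1.86 0 0 0 0 0 0;1.86 0 -0.3 0 0 0 0;1.86 0 -0.58 0 0 0 0"

```text
clock: 9.1
eef_pos: [0.5137, -0.2404, 0.0913]
tcp_rot: [0.078, 3.128, -0.001]
wrist_force: [0.1, -0.6, -1.7]
gripper_width: 0.0196
grip_force: 62.5
```

Call:
drive_tool:
  deltas: "0 0 0 0 0 0 0;-0.3 0 0 0 0 0 0;-0.7 0 0 0 0 0 0;-1.1 0 0 0 0 0 0;-1.5 0 0 0 0 0 0"

```text
clock: 9.72
eef_pos: [0.4539, -0.2405, 0.093]
tcp_rot: [0.079, 3.126, -0.001]
wrist_force: [1.0, -0.0, -1.3]
gripper_width: 0.0195
grip_force: 62.5
```

Call:
drive_tool:
  deltas: "-0.4 0 0 0 0 0 0;-0.8 0 0 0 0 0 0;-1.1 0 0 0 0 0 0;-1.2 0 0 0 0 0 0;-1.2 0 0 0 0 0 0"

```text
clock: 10.35
eef_pos: [0.4071, -0.2405, 0.0927]
tcp_rot: [0.08, 3.126, -0.0]
wrist_force: [-0.5, -0.6, -2.0]
gripper_width: 0.0196
grip_force: 62.5
```

```bash
python3 st.py;python3 - <<'E'
from h import *
d=snap('top')
cv2.imwrite('pics/top5.png',cv2.resize(d['image'][200:340,330:480,::-1],None,fx=5,fy=5,interpolation=cv2.INTER_CUBIC))
E
```

```text
t 10.35 tcp [ 0.4071 -0.2405  0.0927] grasp [ 0.408  -0.2405  0.0387] yaw 177.1 zax [ 0.015 -0.001 -1.   ] w 0.0196 F [-0.5 -0.6 -2. ] gf 62.5 q [ 1.01  1.11 -1.    2.14  1.44  0.86  0.57]
```

View pics/top5.png

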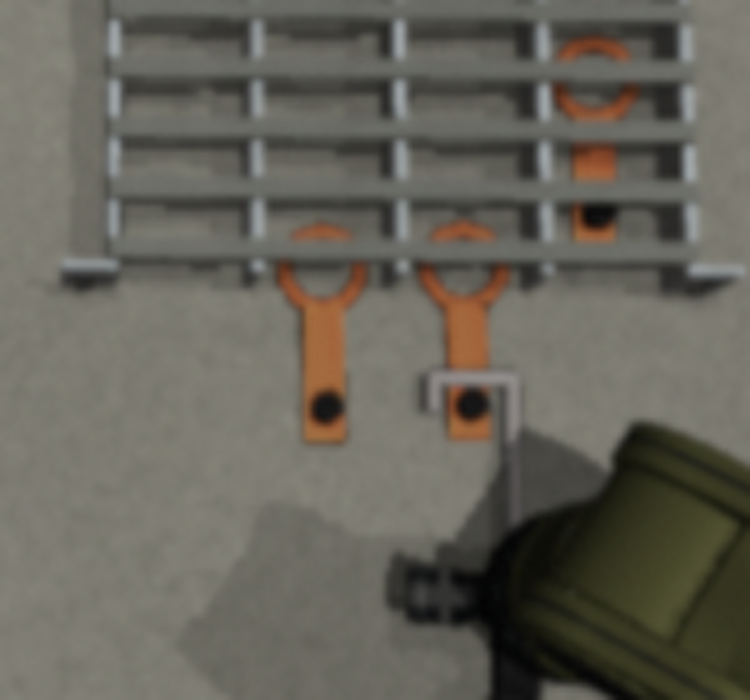

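Call:
drive_tool:
  deltas: "0 0 0.58 0 0 0 0;0 -1.0 0.58 0 0 0 0;0 -1.65 0.58 0 0 0 0;0 -1.65 0.58 0 0 0 0;0.8 -1.65 0.58 0 0 0 0"

```text
clock: 11.02
eef_pos: [0.4372, -0.3063, 0.1152]
tcp_rot: [0.08, 3.13, 0.001]
wrist_force: [0.6, -0.5, -2.2]
gripper_width: 0.0194
grip_force: 62.5
```

Call:
drive_tool:
  deltas: "0.8 0 0 0 0 0 0;1.54 0 0 0 0 0 0;1.54 0 0 0 0 0 0;1.54 0 -0.3 0 0 0 0;1.54 0 -0.58 0 0 0 0"

```text
clock: 11.65
eef_pos: [0.4994, -0.3063, 0.0913]
tcp_rot: [0.079, 3.128, -0.0]
wrist_force: [-1.0, -0.5, -1.0]
gripper_width: 0.0194
grip_force: 62.5
```

Call:
drive_tool:
  deltas: "0 0 0 0 0 0 0;-0.3 0 0 0 0 0 0;-0.7 0 0 0 0 0 0;-1.1 0 0 0 0 0 0;-1.5 0 0 0 0 0 0"

```text
clock: 12.28
eef_pos: [0.4395, -0.3065, 0.093]
tcp_rot: [0.08, 3.126, -0.001]
wrist_force: [0.1, 0.4, -1.4]
gripper_width: 0.0195
grip_force: 62.4
```

Call:
drive_tool:
  deltas: "-0.3 0 0 0 0 0 0;-0.6 0 0 0 0 0 0;-0.95 0 0 0 0 0 0;-0.95 0 0 0 0 0 0;-0.95 0 0 0 0 0 0"

```text
clock: 12.9
eef_pos: [0.4031, -0.3064, 0.0927]
tcp_rot: [0.079, 3.125, -0.0]
wrist_force: [-0.1, 0.2, -1.5]
gripper_width: 0.0195
grip_force: 62.5
```

```bash
python3 st.py;python3 - <<'E'
from h import *
d=snap('top')
cv2.imwrite('pics/top6.png',cv2.resize(d['image'][200:340,330:480,::-1],None,fx=5,fy=5,interpolation=cv2.INTER_CUBIC))
E
```

```text
t 12.9 tcp [ 0.4031 -0.3064  0.0927] grasp [ 0.404  -0.3064  0.0387] yaw 177.1 zax [ 0.015 -0.    -1.   ] w 0.0195 F [-0.1  0.2 -1.5] gf 62.5 q [ 1.11  1.11 -0.98  2.04  1.36  0.86  0.81]
```

View pics/top6.png

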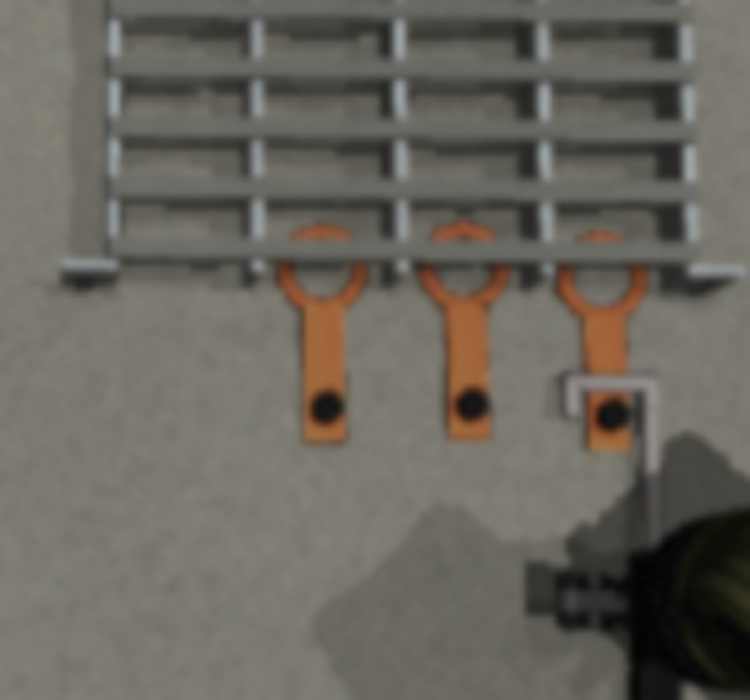

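Call:
drive_tool:
  deltas: "0 0 1.5 0 0 0 0;0.2 0 3 0 0 0 0;0.5 0.5 4.3 0 0 -0.17 0;0.5 1 5.7 0 0 -0.34 0;0.5 1.5 5.7 0 0 -0.5 0"

```text
clock: 13.58
eef_pos: [0.4257, -0.2448, 0.3249]
tcp_rot: [0.854, 2.999, -0.005]
wrist_force: [-0.9, 0.5, -2.9]
gripper_width: 0.0199
grip_force: 62.5
```

Call:
drive_tool:
  deltas: "0.1 0.9 0 0 0 -0.18 0;0.2 1.8 0 0 0 -0.36 0;0.3 2.7 0 0 0 -0.54 0;0.3 3.6 0 0 0 -0.72 0;0.3 4.5 0 0 0 -0.9 0"

```text
clock: 14.2
eef_pos: [0.4349, -0.0645, 0.3208]
tcp_rot: [2.082, 2.338, -0.014]
wrist_force: [0.6, -0.1, -1.5]
gripper_width: 0.0193
grip_force: 62.5
```

Call:
drive_tool:
  deltas: "0 0.8 0 0 0 -0.18 0;0 1.6 0 0 0 -0.36 0;0 2.4 0 0 0 -0.54 0;0 3.2 0 0 0 -0.72 0;0 4.1 0 0 0 -0.9 0"

```text
clock: 14.82
eef_pos: [0.4346, 0.0992, 0.3207]
tcp_rot: [2.897, 1.201, -0.021]
wrist_force: [-0.2, -0.7, -1.3]
gripper_width: 0.0194
grip_force: 62.5
```

Call:
drive_tool:
  deltas: "0 0 0 0 0 -0.18 0;0 0 0 0 0 -0.36 0;0 0 0 0 0 -0.54 0;0 0 0 0 0 -0.745 0;0 0 0 0 0 -0.745 0"

```text
clock: 15.45
eef_pos: [0.4346, 0.0984, 0.3207]
tcp_rot: [3.14, 0.076, -0.023]
wrist_force: [-0.2, 0.5, -2.3]
gripper_width: 0.0196
grip_force: 62.5
```

```bash
python3 st.py
```

```text
t 15.45 tcp [0.4346 0.0984 0.3207] grasp [0.4338 0.0983 0.2667] yaw 2.8 zax [-0.015 -0.001 -1.   ] w 0.0196 F [-0.2  0.5 -2.3] gf 62.5 q [-0.06  0.46 -0.39  2.04  0.26  0.7  -2.13]
```

Call:
drive_tool:
  deltas: "0 0.5 0 0.008 -0.18 0 0;0 1 0 0.015 -0.36 0 0;0 1.5 0 0.023 -0.54 0 0;0 2.04 0 0.03 -0.7 0 0;0 2.04 0 0.03 -0.7 0 0"

```text
clock: 16.08
eef_pos: [0.4446, 0.1859, 0.3487]
tcp_rot: [3.01, 0.063, 0.807]
wrist_force: [0.6, 0.6, -3.2]
gripper_width: 0.0198
grip_force: 62.5
```

Call:
drive_tool:
  deltas: "0 0 0 0 0 0 0;0 0 0 0 0 0 0"

```text
clock: 16.32
eef_pos: [0.4446, 0.1844, 0.3482]
tcp_rot: [3.011, 0.059, 0.802]
wrist_force: [0.6, -0.1, -2.0]
gripper_width: 0.0195
grip_force: 62.5
```

```bash
python3 st.py
```

```text
t 16.32 tcp [0.4446 0.1844 0.3482] grasp [0.4715 0.1836 0.3013] yaw 2.8 zax [ 0.498 -0.014 -0.867] w 0.0195 F [ 0.6 -0.1 -2. ] gf 62.5 q [-1.1   0.42  0.64  2.3   0.56  0.07 -2.64]
```

Call:
drive_tool:
  deltas: "0.4 -0.8 0 0 0 0 0;0.78 -1.68 0 0 0 0 0;0.78 -1.68 0 0 0 0 0;0.78 -1.68 0 0 0 0 0"

```text
clock: 16.82
eef_pos: [0.4774, 0.1162, 0.351]
tcp_rot: [3.012, 0.05, 0.798]
wrist_force: [-0.4, 0.7, -1.9]
gripper_width: 0.0198
grip_force: 62.5
```

```bash
python3 st.py
```

```text
t 16.82 tcp [0.4774 0.1162 0.351 ] grasp [0.5042 0.1153 0.3041] yaw 2.5 zax [ 0.496 -0.016 -0.868] w 0.0198 F [-0.4  0.7 -1.9] gf 62.5 q [-0.79  0.39  0.48  2.28  0.74  0.04 -2.65]
```

Call:
drive_tool:
  deltas: "0.04 0 -0.2 0 0.085 0 0;0.04 0 -0.41 0 0.085 0 0;0.04 0 -0.41 0 0.085 0 0;0.04 0 -0.41 0 0.085 0 0"

```text
clock: 17.32
eef_pos: [0.4786, 0.1176, 0.3347]
tcp_rot: [3.043, 0.057, 0.672]
wrist_force: [0.8, 0.5, -2.2]
gripper_width: 0.0195
grip_force: 62.5
```

```bash
python3 st.py
python3 - <<'E'
from h import *
d=snap('top'); cv2.imwrite('pics/top7.png',cv2.resize(d['image'][180:330,180:340,::-1],None,fx=4.5,fy=4,interpolation=cv2.INTER_CUBIC))
s=robot.read_state(); R=Ro.from_rotvec(s['tcp_rot']).as_matrix()
e=s['eef_pos']+R@[.065,0,.075]; print('eye',e, 'px',proj(d,e), 'tip1 px',proj(d,[.592,.118,.267]))
E
```

```text
t 17.32 tcp [0.4786 0.1176 0.3347] grasp [0.5013 0.1167 0.2857] yaw 2.6 zax [ 0.421 -0.017 -0.907] w 0.0195 F [ 0.8  0.5 -2.2] gf 62.5 q [-0.58  0.39  0.2   2.24  0.7   0.16 -2.62]
eye [0.56914749 0.11935863 0.29413782] px [267.0398457 236.6176292] tip1 px [269.25200439 227.80799904]
```

View pics/top7.png

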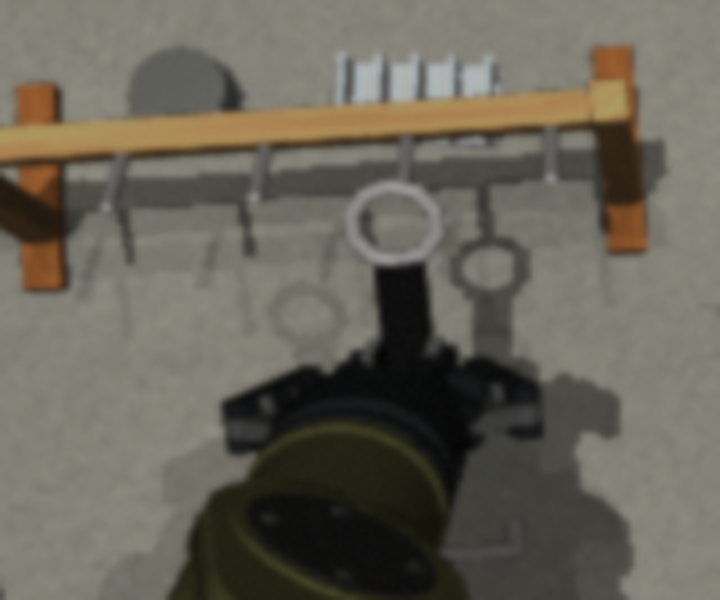

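Call:
drive_tool:
  deltas: "0 -0.05 0 0 0 0 0;0.3 -0.06 -0.36 0 0 0 0;0.6 -0.07 -0.72 0 0 0 0;1.0 -0.08 -1.2 0 0 0 0;1.0 -0.08 -1.2 0 0 0 0"

```text
clock: 18.0
eef_pos: [0.5204, 0.1152, 0.288]
tcp_rot: [3.044, 0.057, 0.666]
wrist_force: [-0.9, 0.5, -1.4]
gripper_width: 0.0194
grip_force: 62.5
```

```bash
python3 st.py
python3 - <<'E'
from h import *
s=robot.read_state(); R=Ro.from_rotvec(s['tcp_rot']).as_matrix()
print('eye',s['eef_pos']+R@[.065,0,.075])
E
```

```text
t 18.0 tcp [0.5204 0.1152 0.288 ] grasp [0.543  0.1143 0.239 ] yaw 2.6 zax [ 0.418 -0.017 -0.908] w 0.0194 F [-0.9  0.5 -1.4] gf 62.5 q [-0.56  0.53  0.27  2.19  0.77  0.04 -2.65]
eye [0.61078134 0.11657767 0.24700094]
```

Call:
drive_tool:
  deltas: "0 0 -0.12 0 0 0 0;0 0 -0.12 0 0 0 12;0 0 -0.12 0 0 0 45;0 0 -0.12 0 0 0 45;0 0 -0.12 0 0 0 45"

```text
clock: 18.62
eef_pos: [0.5214, 0.1157, 0.2864]
tcp_rot: [3.045, 0.056, 0.663]
wrist_force: [0.8, -0.8, -0.1]
gripper_width: 0.0379
grip_force: 0.0
```

Call:
drive_tool:
  deltas: "-0.4 0 0.8 0 0 0 45;-0.8 0 1.6 0 0 0 45;-1.2 0 2.2 0 0 0 45;-1.8 0 2.6 0 0 0 45;-2.4 -0.5 2.6 0 0 0 45"

```text
clock: 19.25
eef_pos: [0.4254, 0.0968, 0.3916]
tcp_rot: [3.047, 0.059, 0.668]
wrist_force: [-0.0, -0.4, -0.6]
gripper_width: 0.0385
grip_force: 0.0
```

```bash
python3 st.py
python3 - <<'E'
from h import *
a=snap('top'); b=snap('side')
A=cv2.resize(a['image'][180:300,180:340,::-1],None,fx=2.5,fy=2.5); B=cv2.resize(b['image'][130:330,140:460,::-1],(480,300))
cv2.imwrite('pics/c8.png',np.vstack([np.hstack([A,np.zeros((300,80,3),np.uint8)]),B]))
E
```

```text
t 19.25 tcp [0.4254 0.0968 0.3916] grasp [0.448  0.0961 0.3426] yaw 2.6 zax [ 0.419 -0.013 -0.908] w 0.0385 F [-0.  -0.4 -0.6] gf 0.0 q [-0.42  0.2  -0.03  2.27  0.63  0.35 -2.55]
```

View pics/c8.png

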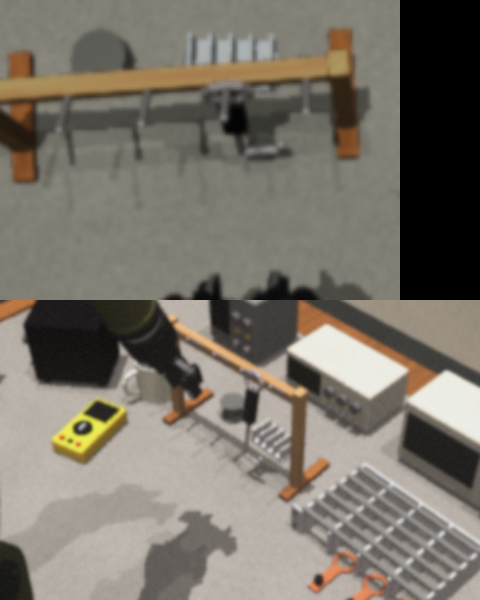

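```bash
cat > links.py <<'E'
from h import *
d=snap('top'); hsv=cv2.cvtColor(d['image'],cv2.COLOR_RGB2HSV)
m=cv2.inRange(hsv,(3,110,60),(20,255,255)); m[:,:340]=0; m[:200]=0; m[300:]=0; m[:,470:]=0
vv,uu=np.nonzero(m); P=np.array([px(d,u,v,z=.008) for u,v in zip(uu,vv)])
for c in (-.157,-.227,-.297):
    q=P[(abs(P[:,1]-c)<.03)&(P[:,0]<.548)]
    if len(q)<20: print('none',c,len(q)); continue
    b=q[(q[:,0]>q[:,0].min()+.003)]
    k=np.polyfit(b[:,0],b[:,1],1)
    end=np.percentile(q[:,0],1); print(c,'n',len(q),'end x',round(end,4),'origin',np.round([end+.05*np.cos(k[0]),np.polyval(k,end+.05)],4),'yaw deg',round(np.degrees(np.arctan(k[0])),1))
E
python3 links.py
```

```text
-0.157 n 169 end x 0.4905 origin [ 0.5405 -0.157 ] yaw deg -2.9
-0.227 n 185 end x 0.4888 origin [ 0.5387 -0.2258] yaw deg -3.4
-0.297 n 203 end x 0.4823 origin [ 0.5322 -0.2929] yaw deg -4.3
```

Call:
drive_tool:
  deltas: "0 -1.3 0 -0.004 0.1 0 45;0 -2.6 0 -0.01 0.2 0 45;0.5 -3.9 0 -0.014 0.3 0 45;1 -5.2 -0.5 -0.02 0.43 0 45;1.9 -6.3 -1 -0.02 0.43 0 45"

```text
clock: 20.02
eef_pos: [0.4992, -0.1529, 0.3523]
tcp_rot: [3.105, 0.066, -0.001]
wrist_force: [1.1, 1.3, 0.7]
gripper_width: 0.0387
grip_force: 0.0
```

Call:
drive_tool:
  deltas: "0 0 0 0 0 0.18 45;0 0 0 0 0 0.36 45;0 0 0 0 0 0.54 45;0 0 0 0 0 0.72 45;0 0 0 0 0 0.9 45"

```text
clock: 20.65
eef_pos: [0.4975, -0.1501, 0.3525]
tcp_rot: [2.764, 1.422, 0.023]
wrist_force: [0.8, -0.2, 0.7]
gripper_width: 0.0384
grip_force: 0.0
```

Call:
drive_tool:
  deltas: "0 0 0 0 0 0.18 45;0 0 0 0 0 0.36 45;0 0 0 0 0 0.54 45;0 0 0 0 0 0.72 45;0 0 0 0 0 0.9 45"

```text
clock: 21.28
eef_pos: [0.4975, -0.1502, 0.3525]
tcp_rot: [1.876, 2.489, 0.044]
wrist_force: [0.4, 0.6, 1.0]
gripper_width: 0.0383
grip_force: 0.0
```

Call:
drive_tool:
  deltas: "0 0 -1 0 0 0.18 45;0 0 -2 0 0 0.36 45;0 0 -2.6 0 0 0.54 45;0 0 -2.6 0 0 0.72 45;0 0 -2.6 0 0 0.9 45"

```text
clock: 21.9
eef_pos: [0.4974, -0.1501, 0.2479]
tcp_rot: [0.61, 3.071, 0.056]
wrist_force: [0.2, 0.2, 0.1]
gripper_width: 0.0386
grip_force: 0.0
```

```bash
python3 st.py
```

```text
t 21.9 tcp [ 0.4974 -0.1501  0.2479] grasp [ 0.4983 -0.1483  0.194 ] yaw 157.5 zax [ 0.017  0.033 -0.999] w 0.0386 F [0.2 0.2 0.1] gf 0.0 q [ 0.74  0.77 -0.89  1.92  0.78  0.82  0.61]
```

Call:
drive_tool:
  deltas: "0.5 -0.17 -1.0 -0.03 0.02 0.18 45;0.99 -0.17 -2.2 -0.033 0.017 0.34 45;0.99 -0.17 -2.2 -0.033 0.017 0.34 45;0.99 -0.17 -2.2 -0.033 0.017 0.34 45"

```text
clock: 22.4
eef_pos: [0.5366, -0.1565, 0.1615]
tcp_rot: [-0.093, -3.135, -0.002]
wrist_force: [-0.0, 0.1, 0.4]
gripper_width: 0.0384
grip_force: 0.0
```

```bash
python3 st.py
```

```text
t 22.4 tcp [ 0.5366 -0.1565  0.1615] grasp [ 0.5363 -0.1564  0.1075] yaw 176.6 zax [-0.005  0.001 -1.   ] w 0.0384 F [-0.   0.1  0.4] gf 0.0 q [ 0.67  0.95 -0.85  1.86  0.98  0.83  0.8 ]
```

Good alignment. Descend and grip.

Call:
drive_tool:
  deltas: "0 0 -1 0 0 0 40;0 0 -1.8 0 0 0 40;0 0 -2.17 0 0 0 40;0 0 -2.17 0 0 0 40;0 0 -2.17 0 0 0 40"

```text
clock: 23.02
eef_pos: [0.5372, -0.1567, 0.0757]
tcp_rot: [-0.09, -3.137, -0.0]
wrist_force: [0.3, 1.3, 0.6]
gripper_width: 0.0337
grip_force: 0.0
```

Call:
drive_tool:
  deltas: "0 0 0 0 0 0 10;0 0 0 0 0 0 0;0 0 0 0 0 0 0;0 0 0 0 0 0 0;0 0 0 0 0 0 0"

```text
clock: 23.65
eef_pos: [0.537, -0.1568, 0.0757]
tcp_rot: [-0.089, -3.137, 0.0]
wrist_force: [-1.6, -0.1, 6.9]
gripper_width: 0.018
grip_force: 58.5
```

```bash
python3 st.py
```

```text
t 23.65 tcp [ 0.537  -0.1568  0.0757] grasp [ 0.5368 -0.1568  0.0217] yaw 176.7 zax [-0.004 -0.    -1.   ] w 0.018 F [-1.6 -0.1  6.9] gf 58.5 q [ 0.62  1.07 -0.74  1.87  1.15  0.71  0.68]
```

Call:
drive_tool:
  deltas: "0 0 0.3 0 0 0 0;-1.55 0 0.3 0 0 0 0;-1.55 0 1.8 0 0 0 0;-1.55 0 3.3 0 0 0 0;-1.55 0.5 4.8 0 0 0 0"

```text
clock: 24.28
eef_pos: [0.4737, -0.138, 0.2677]
tcp_rot: [-0.093, -3.134, 0.001]
wrist_force: [1.2, -0.4, -0.5]
gripper_width: 0.0174
grip_force: 58.9
```

Call:
drive_tool:
  deltas: "0 1.4 1 0 0 0 0;0 2.9 2 0 0 0 0;0 4.4 2.2 0 0 0 0;0 5.9 2.2 0 0 0 0;0 7.4 2.2 0 0 0.1 0"

```text
clock: 24.9
eef_pos: [0.4737, 0.1534, 0.3545]
tcp_rot: [0.071, -3.137, 0.001]
wrist_force: [1.4, -0.5, -0.7]
gripper_width: 0.0175
grip_force: 58.9
```

Call:
drive_tool:
  deltas: "0 1 0 0 0 0 0;0 2.0 0 0 0 0 0;0 2.0 0 0.01 -0.15 0 0;0 2.0 0 0.015 -0.3 0 0;0 2.0 0 0.02 -0.44 0 0"

```text
clock: 25.52
eef_pos: [0.4734, 0.2317, 0.3542]
tcp_rot: [-0.059, 2.702, 0.017]
wrist_force: [1.4, -1.1, -0.8]
gripper_width: 0.0176
grip_force: 59.0
```

```bash
python3 st.py
```

```text
t 25.52 tcp [0.4734 0.2317 0.3542] grasp [0.4964 0.2328 0.3053] yaw -177.5 zax [ 0.424  0.021 -0.905] w 0.0176 F [ 1.4 -1.1 -0.8] gf 59.0 q [-0.14  0.48 -0.78  2.08  1.14  0.7  -0.1 ]
```

Call:
drive_tool:
  deltas: "0 0.32 0 0.006 -0.13 0 0;0 0.32 0 0.012 -0.265 0 0;0.38 0.32 -0.4 0.012 -0.265 0 0;0.38 0.32 -0.75 0.012 -0.265 0 0;0.38 0.32 -0.75 0.012 -0.265 0 0"

```text
clock: 26.15
eef_pos: [0.4888, 0.2442, 0.3228]
tcp_rot: [-0.054, 2.443, 0.021]
wrist_force: [-0.7, 0.3, 0.2]
gripper_width: 0.0174
grip_force: 59.0
```

```bash
python3 st.py
cat > eye.py <<'E'
import sys
from h import *
n=int(sys.argv[1]); off=[float(x) for x in sys.argv[2].split(',')]
s=robot.read_state(); R=Ro.from_rotvec(s['tcp_rot']).as_matrix(); e=s['eef_pos']+R@off
T0,T4=np.array([.595,.052,.267]),np.array([.583,.316,.267]); T=T0+(T4-T0)*n/4
pd=np.array([-.643,.029,.766]); D=np.array([.643,-.029,-.766])
print('eye',np.round(e,4),'tip',T,'units to approach(+35mm)',np.round((T+.035*pd-e)/.04,2),'to mid',np.round((T-.0275*pd-e)/.04,2))
E
python3 eye.py 3 -.039,0,.0717
```

```text
t 26.15 tcp [0.4888 0.2442 0.3228] grasp [0.5234 0.2458 0.2814] yaw -177.5 zax [ 0.642  0.029 -0.766] w 0.0174 F [-0.7  0.3  0.2] gf 59.0 q [-0.32  0.55 -0.65  2.24  1.77  0.8  -0.78]
eye [0.5647 0.2476 0.293 ] tip [0.586 0.25  0.267] units to approach(+35mm) [-0.03  0.09  0.02] to mid [ 0.98  0.04 -1.18]
```

Call:
drive_tool:
  deltas: "0 0.05 0 0 0 0 0;0.33 0.06 -0.4 0 0 0 0;0.66 0.07 -0.8 0 0 0 0;0.98 0.08 -1.18 0 0 0 0;0.98 0.08 -1.18 0 0 0 0"

```text
clock: 26.78
eef_pos: [0.5292, 0.2473, 0.2759]
tcp_rot: [-0.051, 2.442, 0.021]
wrist_force: [0.3, -0.1, 0.5]
gripper_width: 0.0175
grip_force: 59.0
```

```bash
sed -i 's/-.643,.029,.766/-.642,-.029,.766/' eye.py; python3 st.py; python3 eye.py 3 -.039,0,.0717
cat > ora.py <<'E'
from h import *
d=snap('side'); 
hsv=cv2.cvtColor(d['image'],cv2.COLOR_RGB2HSV); m=cv2.inRange(hsv,(3,130,60),(20,255,255))
n,l,st,c=cv2.connectedComponentsWithStats(m)
for i in range(1,n):
    if st[i,4]<15: continue
    v,u=np.nonzero(l==i); P=np.array([px(d,a,b) for a,b in zip(u,v)]); k=P[:,2]>.06
    if k.sum()<10: continue
    print('blob',st[i],'median',np.round(np.median(P[k],0),3),'zmax',round(np.percentile(P[k,2],97),3),'zmin',round(np.percentile(P[k,2],3),3))
E
python3 ora.py
```

```text
t 26.77 tcp [0.5292 0.2473 0.2759] grasp [0.5639 0.2488 0.2346] yaw -177.7 zax [ 0.643  0.028 -0.765] w 0.0175 F [ 0.3 -0.1  0.5] gf 59.0 q [-0.3   0.68 -0.63  2.2   1.9   0.83 -0.84]
eye [0.6051 0.2505 0.2462] tip [0.586 0.25  0.267] units to approach(+35mm) [-1.04 -0.04  1.19] to mid [-0.04  0.01 -0.01]
blob [ 209   81   85   34 1152] median [0.378 0.149 0.559] zmax 0.575 zmin 0.542
blob [267 153  11  13  53] median [0.611 0.242 0.252] zmax 0.259 zmin 0.231
blob [263 158   8  11  33] median [0.588 0.252 0.237] zmax 0.279 zmin 0.234
blob [253 175  10  15  75] median [0.551 0.242 0.205] zmax 0.274 zmin 0.1
  return _methods._mean(a, axis=axis, dtype=dtype,
  ret = ret.dtype.type(ret / rcount)
```

Call:
drive_tool:
  deltas: "0 0 -0.1 0 0 0 0;0 0 -0.1 0 0 0 12;0 0 -0.1 0 0 0 40;0 0 -0.1 0 0 0 40;0 0 -0.1 0 0 0 40"

```text
clock: 27.45
eef_pos: [0.5287, 0.2476, 0.2722]
tcp_rot: [-0.053, 2.441, 0.022]
wrist_force: [0.6, 0.3, 0.5]
gripper_width: 0.0343
grip_force: 0.0
```

Call:
drive_tool:
  deltas: "-0.6 0 0.7 0 0 0 40;-1.2 0 1.4 0 0 0 40;-1.6 0 2.2 0 0 0 40;-1.6 0 2.2 0 0 0 40;-1.6 -1 2.2 -0.008 0.18 0 40"

```text
clock: 28.08
eef_pos: [0.4628, 0.22, 0.3569]
tcp_rot: [-0.061, 2.568, -0.005]
wrist_force: [0.2, -1.9, 0.1]
gripper_width: 0.0342
grip_force: 0.0
```

```bash
python3 st.py; python3 -W ignore ora.py; python3 links.py
```

```text
t 28.07 tcp [0.4628 0.22   0.3569] grasp [0.4921 0.2205 0.3115] yaw -176.9 zax [ 0.542  0.009 -0.84 ] w 0.0342 F [ 0.2 -1.9  0.1] gf 0.0 q [-0.27  0.43 -0.64  2.2   1.41  0.65 -0.4 ]
blob [161 121  13  12  89] median [0.305 0.206 0.525] zmax 0.675 zmin 0.156
blob [271 156  10  11  38] median [0.619 0.24  0.238] zmax 0.246 zmin 0.228
blob [262 167  19  38 171] median [0.609 0.248 0.187] zmax 0.212 zmin 0.152
none -0.157 0
-0.227 n 186 end x 0.4888 origin [ 0.5387 -0.2256] yaw deg -2.9
-0.297 n 204 end x 0.4823 origin [ 0.5322 -0.293 ] yaw deg -4.3
```

Call:
drive_tool:
  deltas: "0 -1.4 0 -0.004 0.13 0 40;0 -2.8 0 -0.01 0.26 0 40;0 -4.2 0 -0.014 0.4 0 40;0 -5.6 0 -0.02 0.57 0 40;0 -7 0 -0.02 0.57 0 40"

```text
clock: 28.8
eef_pos: [0.4659, -0.0048, 0.3564]
tcp_rot: [-0.077, 3.138, -0.018]
wrist_force: [1.7, -1.3, -0.9]
gripper_width: 0.0345
grip_force: 0.0
```

Call:
drive_tool:
  deltas: "0.4 -1.4 0 0 0 -0.1 40;0.9 -2.8 -1 0 0 -0.1 40;1.4 -4.1 -2 0 0 -0.1 40;1.8 -4.13 -3.5 0 0 -0.1 40;1.8 -4.13 -4.9 0 0 -0.1 40"

```text
clock: 29.42
eef_pos: [0.5386, -0.1716, 0.1609]
tcp_rot: [0.091, 3.133, -0.023]
wrist_force: [1.5, -0.3, 0.4]
gripper_width: 0.0339
grip_force: 0.0
```

```bash
python3 st.py
```

```text
t 29.43 tcp [ 0.5386 -0.1716  0.1609] grasp [ 0.5389 -0.1725  0.1069] yaw 176.7 zax [ 0.006 -0.015 -1.   ] w 0.0339 F [ 1.5 -0.3  0.4] gf 0.0 q [ 0.56  0.88 -0.6   1.86  0.82  0.66  0.97]
```

Call:
drive_tool:
  deltas: "-0.1 -1.35 0 0.015 0.006 0 40;-0.1 -1.35 0 0.015 0.006 0 40;-0.1 -1.35 0 0.015 0.006 0 40"

```text
clock: 29.8
eef_pos: [0.5334, -0.2236, 0.1629]
tcp_rot: [-0.087, -3.139, -0.003]
wrist_force: [0.1, 0.6, -0.5]
gripper_width: 0.0342
grip_force: 0.0
```

```bash
python3 st.py
```

```text
t 29.8 tcp [ 0.5334 -0.2236  0.1629] grasp [ 0.5333 -0.2235  0.1089] yaw 176.8 zax [-0.001  0.002 -1.   ] w 0.0342 F [ 0.1  0.6 -0.5] gf 0.0 q [ 0.67  0.9  -0.63  1.8   0.79  0.71  1.11]
```

Call:
drive_tool:
  deltas: "0 -0.04 -1 0 0 0 40;0 -0.04 -1.8 0 0 0 40;0 -0.04 -2.2 0 0 0 40;0 -0.04 -2.2 0 0 0 40;0 -0.04 -2.2 0 0 0 40"

```text
clock: 30.42
eef_pos: [0.5345, -0.2252, 0.077]
tcp_rot: [0.084, 3.139, 0.003]
wrist_force: [0.2, 0.6, -0.6]
gripper_width: 0.0345
grip_force: 0.0
```

Call:
drive_tool:
  deltas: "0 0 0 0 0 0 10;0 0 0 0 0 0 0;0 0 0 0 0 0 0;0 0 0 0 0 0 0;0 0 0 0 0 0 0"

```text
clock: 31.05
eef_pos: [0.5344, -0.2257, 0.0774]
tcp_rot: [0.085, 3.138, 0.002]
wrist_force: [0.2, 0.6, 5.9]
gripper_width: 0.0174
grip_force: 58.4
```

```bash
python3 st.py
```

```text
t 31.05 tcp [ 0.5344 -0.2257  0.0774] grasp [ 0.5346 -0.2256  0.0234] yaw 176.9 zax [ 0.002  0.001 -1.   ] w 0.0174 F [0.2 0.6 5.9] gf 58.4 q [ 0.61  1.02 -0.52  1.82  0.92  0.56  1.01]
```

Call:
drive_tool:
  deltas: "0 0 0.3 0 0 0 0;-1.5 0 0.3 0 0 0 0;-1.5 0 1.8 0 0 0 0;-1.5 0 3.3 0 0 0 0;-1.5 0.5 4.8 0 0 0 0"

```text
clock: 31.68
eef_pos: [0.473, -0.2072, 0.2697]
tcp_rot: [0.09, 3.14, 0.001]
wrist_force: [1.3, -0.8, -1.2]
gripper_width: 0.0171
grip_force: 58.9
```

Call:
drive_tool:
  deltas: "0 1.4 1 0 0 0 0;0 2.9 2 0 0 0 0;0 4.4 2.3 0 0 0 0;0 5.9 2.3 0 0 0 0;0 7.4 2.3 0 0 0.1 0"

```text
clock: 32.3
eef_pos: [0.4733, 0.0837, 0.3606]
tcp_rot: [-0.075, 3.139, 0.002]
wrist_force: [1.5, 0.6, -0.6]
gripper_width: 0.0172
grip_force: 58.8
```

Call:
drive_tool:
  deltas: "0 1.4 0 0 0 0 0;0 2.8 0 0 0 0 0;0 4.1 0 0 0 0 0;0 5.5 0 0.01 -0.17 0 0;0 5.5 0 0.015 -0.34 0 0"

```text
clock: 32.92
eef_pos: [0.472, 0.3081, 0.3606]
tcp_rot: [-0.074, 2.796, 0.026]
wrist_force: [0.0, -1.0, -0.8]
gripper_width: 0.017
grip_force: 58.9
```

Call:
drive_tool:
  deltas: "0 0 0 0.01 -0.18 0 0;0 0 0 0.015 -0.36 0 0;0 0 0 0.015 -0.36 0 0"

```text
clock: 33.3
eef_pos: [0.4726, 0.3021, 0.36]
tcp_rot: [-0.059, 2.437, 0.022]
wrist_force: [1.3, -0.9, -0.6]
gripper_width: 0.017
grip_force: 58.9
```

```bash
python3 st.py; python3 eye.py 4 -.039,0,.0734
```

```text
t 33.3 tcp [0.4726 0.3021 0.36  ] grasp [0.5075 0.3038 0.3189] yaw -177.2 zax [ 0.647  0.031 -0.762] w 0.017 F [ 1.3 -0.9 -0.6] gf 58.9 q [-0.62  0.46 -0.38  2.14  1.54  0.68 -0.64]
eye [0.5497 0.3059 0.3293] tip [0.583 0.316 0.267] units to approach(+35mm) [ 0.27  0.23 -0.89] to mid [ 1.27  0.27 -2.08]
```

Call:
drive_tool:
  deltas: "0.27 0.23 -0.4 0 0 0 0;0.27 0.23 -0.89 0 0 0 0;0.27 0.23 -0.89 0 0 0 0"

```text
clock: 33.67
eef_pos: [0.4838, 0.3108, 0.3228]
tcp_rot: [-0.058, 2.443, 0.019]
wrist_force: [-0.6, -0.5, -0.7]
gripper_width: 0.017
grip_force: 58.9
```

```bash
python3 st.py; python3 eye.py 4 -.039,0,.0734
```

```text
t 33.67 tcp [0.4838 0.3108 0.3228] grasp [0.5185 0.3123 0.2815] yaw -177.2 zax [ 0.642  0.029 -0.766] w 0.017 F [-0.6 -0.5 -0.7] gf 58.9 q [-0.62  0.55 -0.37  2.15  1.65  0.7  -0.76]
eye [0.5608 0.3143 0.2917] tip [0.583 0.316 0.267] units to approach(+35mm) [-0.01  0.02  0.05] to mid [ 1.    0.06 -1.14]
```

Call:
drive_tool:
  deltas: "0 0.03 0 0 0 0 0;0.33 0.04 -0.38 0 0 0 0;0.66 0.05 -0.76 0 0 0 0;1 0.06 -1.14 0 0 0 0;1 0.06 -1.14 0 0 0 0"

```text
clock: 34.3
eef_pos: [0.5252, 0.313, 0.278]
tcp_rot: [-0.055, 2.44, 0.019]
wrist_force: [0.9, -1.0, -0.4]
gripper_width: 0.0173
grip_force: 58.9
```

```bash
python3 st.py; python3 eye.py 4 -.039,0,.0734; python3 -W ignore ora.py
```

```text
t 34.3 tcp [0.5252 0.313  0.278 ] grasp [0.56   0.3145 0.2368] yaw -177.4 zax [ 0.644  0.028 -0.764] w 0.0173 F [ 0.9 -1.  -0.4] gf 58.9 q [-0.58  0.66 -0.36  2.1   1.8   0.7  -0.84]
eye [0.6023 0.3164 0.2471] tip [0.583 0.316 0.267] units to approach(+35mm) [-1.04 -0.04  1.17] to mid [-0.04  0.01 -0.03]
blob [247 142  14  17 124] median [0.606 0.315 0.241] zmax 0.26 zmin 0.2
blob [271 156  10  11  40] median [0.619 0.239 0.24 ] zmax 0.246 zmin 0.228
blob [269 161   7  26  67] median [0.61  0.249 0.189] zmax 0.219 zmin 0.162
blob [239 164   8  12  50] median [0.551 0.307 0.212] zmax 0.266 zmin 0.2
```

Call:
drive_tool:
  deltas: "0 0 -0.1 0 0 0 0;0 0 -0.1 0 0 0 12;0 0 -0.1 0 0 0 38;0 0 -0.1 0 0 0 38;0 0 -0.1 0 0 0 38"

```text
clock: 34.98
eef_pos: [0.5245, 0.3137, 0.2742]
tcp_rot: [-0.057, 2.44, 0.02]
wrist_force: [-0.4, -0.4, 0.3]
gripper_width: 0.0322
grip_force: 0.0
```

Call:
drive_tool:
  deltas: "-0.6 0 0.7 0 0 0 38;-1.2 0 1.4 0 0 0 38;-1.6 0 2.2 0 0 0 38;-1.6 0 2.2 0 0 0 38;-1.6 -1 2.2 -0.008 0.18 0 38"

```text
clock: 35.6
eef_pos: [0.459, 0.2866, 0.3592]
tcp_rot: [-0.065, 2.565, -0.002]
wrist_force: [0.5, -2.4, -1.4]
gripper_width: 0.0322
grip_force: 0.0
```

```bash
python3 st.py; python3 -W ignore ora.py; python3 links.py
```

```text
t 35.6 tcp [0.459  0.2866 0.3592] grasp [0.4884 0.2872 0.3139] yaw -176.8 zax [ 0.544  0.013 -0.839] w 0.0322 F [ 0.5 -2.4 -1.4] gf 0.0 q [-0.57  0.43 -0.38  2.11  1.27  0.62 -0.35]
blob [139 120  31  23 322] median [0.342 0.28  0.475] zmax 0.646 zmin 0.157
blob [253 145  11  12  47] median [0.617 0.31  0.239] zmax 0.247 zmin 0.228
blob [252 151  10  30 140] median [0.607 0.317 0.193] zmax 0.222 zmin 0.148
blob [271 156  10  11  40] median [0.619 0.241 0.239] zmax 0.246 zmin 0.23
blob [271 167   5  18  58] median [0.609 0.249 0.189] zmax 0.211 zmin 0.166
none -0.157 0
none -0.227 0
-0.297 n 203 end x 0.4823 origin [ 0.5322 -0.2929] yaw deg -4.3
```

Call:
drive_tool:
  deltas: "0 -1.4 0 -0.004 0.13 0 38;0 -2.8 0 -0.01 0.26 0 38;0 -4.2 0 -0.014 0.4 0 38;0 -5.6 0 -0.02 0.57 0 38;0 -7 0 -0.02 0.57 0 38"

```text
clock: 36.33
eef_pos: [0.4623, 0.0462, 0.3589]
tcp_rot: [-0.076, 3.135, -0.013]
wrist_force: [1.3, -0.6, -0.6]
gripper_width: 0.0324
grip_force: 0.0
```

Call:
drive_tool:
  deltas: "0 -1.4 0 0 0 0 38;0 -2.8 0 0 0 0 38;0 -4.2 0 0 0 0 38;0 -5.6 0 0 0 -0.13 38;0 -7 0 0 0 -0.13 38"

```text
clock: 36.95
eef_pos: [0.4613, -0.2353, 0.3583]
tcp_rot: [0.133, 3.133, -0.019]
wrist_force: [1.2, 0.4, 0.8]
gripper_width: 0.0326
grip_force: 0.0
```

Call:
drive_tool:
  deltas: "0.8 -1 -1 0 0 0 38;1.7 -1.6 -2 0 0 0 38;1.7 -1.6 -3.5 0 0 0 38;1.7 -1.6 -4.9 0 0 0 38;1.7 -1.6 -4.9 0 0 0 38"

```text
clock: 37.58
eef_pos: [0.5265, -0.296, 0.1583]
tcp_rot: [-0.129, -3.136, 0.012]
wrist_force: [-0.6, -0.4, 0.2]
gripper_width: 0.0325
grip_force: 0.0
```

```bash
python3 st.py
```

```text
t 37.58 tcp [ 0.5265 -0.296   0.1583] grasp [ 0.5263 -0.2964  0.1043] yaw 175.3 zax [-0.003 -0.008 -1.   ] w 0.0325 F [-0.6 -0.4  0.2] gf 0.0 q [ 0.69  0.89 -0.47  1.73  0.62  0.67  1.36]
```

Call:
drive_tool:
  deltas: "0.04 0.08 -1 0.008 -0.003 0 38;0.04 0.08 -1.7 0.008 -0.003 0 38;0.04 0.08 -2.08 0.008 -0.003 0 38;0.04 0.08 -2.08 0.008 -0.003 0 38;0.04 0.08 -2.08 0.008 -0.003 0 38"

```text
clock: 38.2
eef_pos: [0.5323, -0.2942, 0.0817]
tcp_rot: [0.13, 3.125, -0.005]
wrist_force: [-0.5, -0.1, 0.3]
gripper_width: 0.0325
grip_force: 0.0
```

Call:
drive_tool:
  deltas: "0 0 0 0 0 0 10;0 0 0 0 0 0 0;0 0 0 0 0 0 0;0 0 0 0 0 0 0;0 0 0 0 0 0 0"

```text
clock: 38.83
eef_pos: [0.5317, -0.294, 0.0808]
tcp_rot: [0.129, 3.127, -0.004]
wrist_force: [-0.0, -0.7, 6.0]
gripper_width: -0.0003
grip_force: 2.9
```

```bash
python3 st.py
```

```text
t 38.83 tcp [ 0.5317 -0.294   0.0808] grasp [ 0.5323 -0.2941  0.0268] yaw 175.3 zax [ 0.012 -0.003 -1.   ] w -0.0003 F [-0.  -0.7  6. ] gf 2.9 q [ 0.65  1.01 -0.39  1.75  0.7   0.52  1.29]
```

Call:
drive_tool:
  deltas: "-0.08 0 0.5 0 0 0 38;-0.08 0 0.5 0 0 0 38;-0.08 0 0.5 0 0 0 38;-0.08 0 0.5 0 0 0 38"

```text
clock: 39.33
eef_pos: [0.5279, -0.2938, 0.0998]
tcp_rot: [0.129, 3.128, -0.003]
wrist_force: [0.8, 0.2, -0.7]
gripper_width: 0.0326
grip_force: 0.0
```

```bash
python3 st.py
```

```text
t 39.33 tcp [ 0.5279 -0.2938  0.0998] grasp [ 0.5284 -0.2939  0.0458] yaw 175.3 zax [ 0.01  -0.002 -1.   ] w 0.0326 F [ 0.8  0.2 -0.7] gf 0.0 q [ 0.66  0.98 -0.41  1.76  0.68  0.54  1.31]
```

Call:
drive_tool:
  deltas: "0 0.02 -0.3 0.002 -0.01 0 38;0 0.02 -0.61 0.002 -0.01 0 38;0 0.02 -0.61 0.002 -0.01 0 38;0 0.02 -0.61 0.002 -0.01 0 38"

```text
clock: 39.83
eef_pos: [0.5281, -0.2929, 0.0754]
tcp_rot: [0.129, 3.118, 0.001]
wrist_force: [-0.2, 0.5, -0.5]
gripper_width: 0.0324
grip_force: 0.0
```

```bash
python3 st.py; python3 links.py
```

```text
t 39.83 tcp [ 0.5281 -0.2929  0.0754] grasp [ 0.5293 -0.2929  0.0214] yaw 175.3 zax [ 0.021 -0.    -1.   ] w 0.0324 F [-0.2  0.5 -0.5] gf 0.0 q [ 0.64  1.01 -0.38  1.76  0.71  0.48  1.28]
none -0.157 0
none -0.227 0
-0.297 n 63 end x 0.4823 origin [ 0.5322 -0.2891] yaw deg 3.3
```

Call:
drive_tool:
  deltas: "0 0 0 0 0 0 10;0 0 0 0 0 0 0;0 0 0 0 0 0 0;0 0 0 0 0 0 0;0 0 0 0 0 0 0"

```text
clock: 40.5
eef_pos: [0.5285, -0.2932, 0.0763]
tcp_rot: [0.129, 3.117, -0.0]
wrist_force: [-0.9, 0.7, 5.1]
gripper_width: 0.0175
grip_force: 58.3
```

```bash
python3 st.py
```

```text
t 40.5 tcp [ 0.5285 -0.2932  0.0763] grasp [ 0.5297 -0.2932  0.0223] yaw 175.3 zax [ 0.022 -0.001 -1.   ] w 0.0175 F [-0.9  0.7  5.1] gf 58.3 q [ 0.65  1.01 -0.38  1.76  0.71  0.48  1.28]
```

Call:
drive_tool:
  deltas: "0 0 0.3 0 0 0 0;-1.4 0 0.3 0 0 0 0;-1.4 0 1.8 0 0 0 0;-1.4 0 3.3 0 0 0 0;-1.4 0.5 4.8 0 0 0 0"

```text
clock: 41.12
eef_pos: [0.4713, -0.2747, 0.2691]
tcp_rot: [0.134, 3.118, -0.001]
wrist_force: [1.3, 0.4, -1.3]
gripper_width: 0.0177
grip_force: 58.3
```

Call:
drive_tool:
  deltas: "0 1.4 1 0 0 0 0;0 2.9 2 0 0 0 0;0 4.4 2.3 0 0 0 0;0 5.9 2.3 0 0 0 0;0 7.4 2.3 0 0 0.13 0"

```text
clock: 41.75
eef_pos: [0.4716, 0.0163, 0.3599]
tcp_rot: [-0.078, 3.118, 0.001]
wrist_force: [0.0, -0.5, -1.3]
gripper_width: 0.0176
grip_force: 58.3
```

Call:
drive_tool:
  deltas: "0 0.6 0 0.006 -0.16 0 0;0 0.6 0 0.012 -0.34 0 0;0 0.6 0 0.02 -0.51 0 0;0 0.6 0 0.025 -0.68 0 0;0 0.6 0 0.025 -0.68 0 0"

```text
clock: 42.38
eef_pos: [0.4762, 0.0192, 0.356]
tcp_rot: [-0.033, 2.604, -0.103]
wrist_force: [-0.2, -0.4, -0.9]
gripper_width: 0.0172
grip_force: 58.3
```

```bash
python3 st.py; python3 eye.py 0 -.037,0,.0723
```

```text
t 42.38 tcp [0.4762 0.0192 0.356 ] grasp [0.5038 0.0156 0.3097] yaw -177.1 zax [ 0.511 -0.067 -0.857] w 0.0172 F [-0.2 -0.4 -0.9] gf 58.3 q [ 0.06  0.33 -0.4   2.31  1.54  0.34 -0.15]
eye [0.545  0.016  0.3129] tip [0.595 0.052 0.267] units to approach(+35mm) [ 0.69  0.87 -0.48] to mid [ 1.69  0.92 -1.67]
```

Call:
drive_tool:
  deltas: "0 0.4 0 0.04 -0.08 0.03 0;0 0.8 0 0.076 -0.16 0.058 0;0 0.8 0 0.076 -0.16 0.058 0;0 0.8 0 0.076 -0.16 0.058 0"

```text
clock: 42.88
eef_pos: [0.4761, 0.0511, 0.3554]
tcp_rot: [-0.071, 2.446, 0.015]
wrist_force: [-0.6, 0.2, 0.1]
gripper_width: 0.0175
grip_force: 58.3
```

```bash
python3 st.py; python3 eye.py 0 -.037,0,.0723
```

```text
t 42.88 tcp [0.4761 0.0511 0.3554] grasp [0.5106 0.0527 0.3139] yaw -176.5 zax [ 0.639  0.03  -0.768] w 0.0175 F [-0.6  0.2  0.1] gf 58.3 q [ 0.16  0.38 -0.63  2.42  2.16  0.5  -0.8 ]
eye [0.5507 0.055  0.3236] tip [0.595 0.052 0.267] units to approach(+35mm) [ 0.55 -0.1  -0.74] to mid [ 1.55 -0.06 -1.94]
```

Call:
drive_tool:
  deltas: "0.3 -0.1 -0.37 0 0 0 0;0.55 -0.1 -0.74 0 0 0 0;0.55 -0.1 -0.74 0 0 0 0;0.55 -0.1 -0.74 0 0 0 0"

```text
clock: 43.38
eef_pos: [0.4985, 0.0471, 0.3264]
tcp_rot: [-0.07, 2.445, 0.015]
wrist_force: [0.6, -0.6, -1.0]
gripper_width: 0.0173
grip_force: 58.3
```

```bash
python3 st.py; python3 eye.py 0 -.037,0,.0723
```

```text
t 43.38 tcp [0.4985 0.0471 0.3264] grasp [0.5331 0.0486 0.285 ] yaw -176.5 zax [ 0.64   0.029 -0.768] w 0.0173 F [ 0.6 -0.6 -1. ] gf 58.3 q [ 0.18  0.48 -0.65  2.41  2.24  0.58 -0.84]
eye [0.5732 0.0509 0.2946] tip [0.595 0.052 0.267] units to approach(+35mm) [-0.02  0.   -0.02] to mid [ 0.99  0.05 -1.22]
```

Call:
drive_tool:
  deltas: "0 0.02 0 0 0 0 0;0.33 0.03 -0.4 0 0 0 0;0.66 0.04 -0.8 0 0 0 0;1 0.05 -1.22 0 0 0 0;1 0.05 -1.22 0 0 0 0"

```text
clock: 44.0
eef_pos: [0.5389, 0.0491, 0.2767]
tcp_rot: [-0.069, 2.446, 0.015]
wrist_force: [-0.3, 0.4, -0.3]
gripper_width: 0.0177
grip_force: 58.3
```

```bash
python3 st.py; python3 eye.py 0 -.037,0,.0723; python3 -W ignore ora.py
```

```text
t 44.0 tcp [0.5389 0.0491 0.2767] grasp [0.5735 0.0507 0.2352] yaw -176.6 zax [ 0.64   0.029 -0.768] w 0.0177 F [-0.3  0.4 -0.3] gf 58.3 q [ 0.18  0.64 -0.65  2.36  2.32  0.69 -0.86]
eye [0.6136 0.0529 0.2448] tip [0.595 0.052 0.267] units to approach(+35mm) [-1.03 -0.05  1.22] to mid [-0.02 -0.    0.03]
blob [136 114  46  30 448] median [0.541 0.688 0.161] zmax 0.69 zmin 0.156
blob [317 184  16  16  97] median [0.618 0.049 0.244] zmax 0.258 zmin 0.23
blob [307 206  10  14  69] median [0.563 0.044 0.211] zmax 0.282 zmin 0.156
```

Call:
drive_tool:
  deltas: "0 0 -0.1 0 0 0 0;0 0 -0.1 0 0 0 12;0 0 -0.1 0 0 0 38;0 0 -0.1 0 0 0 38;0 0 -0.1 0 0 0 38"

```text
clock: 44.68
eef_pos: [0.5388, 0.0492, 0.2734]
tcp_rot: [-0.07, 2.444, 0.015]
wrist_force: [1.0, 0.2, 0.8]
gripper_width: 0.0324
grip_force: 0.0
```

Call:
drive_tool:
  deltas: "-0.6 0 0.7 0 0 0 38;-1.2 0 1.4 0 0 0 38;-1.6 0 2.2 0 0 0 38;-1.6 0 2.2 0 0 0 38;-1.6 -1 2.2 -0.008 0.18 0 38"

```text
clock: 45.3
eef_pos: [0.4637, 0.0254, 0.3459]
tcp_rot: [-0.08, 2.57, -0.058]
wrist_force: [-0.9, -2.6, -2.2]
gripper_width: 0.0324
grip_force: 0.0
```

Call:
drive_tool:
  deltas: "-0.5 -1.4 0 0 0.1 0 38;-0.5 -2.8 0 0 0.2 0 38;-0.5 -4.2 0 0 0.3 0 38;-0.5 -5.6 0 0 0.4 0 38;-0.5 -7 0 0 0.5 0 38"

```text
clock: 45.92
eef_pos: [0.4598, -0.113, 0.3422]
tcp_rot: [-0.051, 2.813, -0.209]
wrist_force: [0.5, -0.9, -0.6]
gripper_width: 0.0329
grip_force: 0.0
```

Call:
drive_tool:
  deltas: "-0.5 -0.5 0 0 0 0 38;-0.5 -0.5 0 0 0 0 38;-0.5 -0.5 0 0 0 0 38;-0.5 -0.5 0 0 0 0 38;-0.5 -0.5 0 0 0 0 38"

```text
clock: 46.55
eef_pos: [0.4406, -0.1321, 0.3432]
tcp_rot: [-0.05, 2.808, -0.209]
wrist_force: [0.1, -0.4, -0.6]
gripper_width: 0.0321
grip_force: 0.0
```

```bash
python3 st.py; python3 -W ignore ora.py
python3 - <<'E'
from h import *
a=snap('top'); b=load('side')
A=cv2.resize(a['image'][160:300,120:360,::-1],(480,280)); B=cv2.resize(b['image'][110:270,190:390,::-1],(400,320))
cv2.imwrite('pics/c9.png',np.vstack([A,np.hstack([B,np.zeros((320,80,3),np.uint8)])]))
E
```

```text
t 46.55 tcp [ 0.4406 -0.1321  0.3432] grasp [ 0.458  -0.1396  0.2926] yaw -176.5 zax [ 0.322 -0.138 -0.937] w 0.0321 F [ 0.1 -0.4 -0.6] gf 0.0 q [ 0.44  0.35 -0.42  2.24  0.84  0.35  0.92]
blob [177 102  35  24 347] median [ 0.187 -0.117  0.748] zmax 0.763 zmin 0.724
blob [253 163   7  18  75] median [0.603 0.31  0.173] zmax 0.585 zmin 0.143
blob [250 175  31  37 205] median [0.607 0.246 0.174] zmax 0.454 zmin 0.143
blob [ 91 206   6  10  42] median [ 0.035 -0.04   0.611] zmax 0.626 zmin 0.581
```

View pics/c9.png

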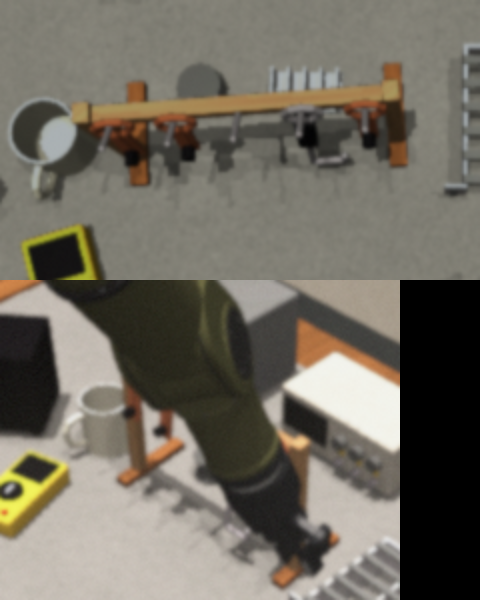

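Call:
drive_tool:
  deltas: "0 0 0 0 0 0 38;0 0 0 0 0 0 38;0 0 0 0 0 0 38;0 0 0 0 0 0 38;0 0 0 0 0 0 38"

```text
clock: 47.28
eef_pos: [0.4402, -0.1328, 0.3433]
tcp_rot: [-0.048, 2.808, -0.209]
wrist_force: [-0.5, 0.2, 0.5]
gripper_width: 0.0324
grip_force: 0.0
```

Call:
drive_tool:
  deltas: "0 0 0 0 0 0 38;0 0 0 0 0 0 38;0 0 0 0 0 0 38;0 0 0 0 0 0 38;0 0 0 0 0 0 38"

```text
clock: 47.9
eef_pos: [0.4402, -0.1328, 0.3432]
tcp_rot: [-0.048, 2.808, -0.209]
wrist_force: [0.3, 0.4, -0.2]
gripper_width: 0.0321
grip_force: 0.0
```

Run:
```python
from h import *
f=lambda d:d['image'][185:260,150:330].astype(int)
a=load('top'); b=snap('top'); c=snap('top')
print((abs(f(a)-f(b)).max(2)>40).sum(),(abs(f(b)-f(c)).max(2)>40).sum())
print(robot.close_job())
```

```text
0 0
the job is handed in; nothing more can be done
None
```

All three links present were drawn out with the pick and hung on pegs 3, 4 and 0, with the pick on peg 1; everything looked still in the last pictures and the job was handed in at about 48 s, though no verdict came back.

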